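# Load the grinding balls into the steriliser drawer

## Robot

A 6-joint arm with a two-finger parallel gripper is mounted at the origin on the work surface. World frame = base frame: x ahead of the robot, y to its left, z up, the work surface at z = 0. Lengths are in m, angles in degrees, forces in N, time in s.
With the tool pointing down it reaches from about 0.4 to 0.825 m from the base axis. Payload 7 kg.
Tool frame: the origin (TCP) lies midway between the tips of the shut fingers; the grasp point (between the pads) lies 19 mm behind it (ctrl.grasp_offset is the distance from the TCP to the grasp point, in m); z points along the fingers, x is the direction in which the jaws open and shut, and the axes are right-handed (so a half turn about z gives the same grasp; the last joint's range is limited). The gripper opens to 88 mm and grips with 3 to 60 N. Pads are 19 mm wide; open, the fingers measure 130 mm over their backs; the gripper's body (78 mm by 193 mm) begins 47 mm behind the grasp point.
Start: joints at [-47.321, 20.546, 0.682, 0, -70.136, -16.507], TCP at [0.298, -0.606, 0.227] pointing down, gripper open.
Joint ranges: [-176.03, 176.03], [-82.01, 121.73], [-58.28, 71.71], [-173.87, 95.51], [-174.79, -0.11], [-173.66, 173.66]. Speed limits (degrees/s): [136.94, 136.94, 172.46, 180, 180, 180].

## Interface

Orientations are given as [roll, pitch, yaw] about the fixed x, y, z axes, in that order (R = Rz(yaw) Ry(pitch) Rx(roll)).
In Python, from plant import sensors, snapshot, order, ctrl gives the robot as it stands.
- The arm moves only by the tool send_rows, never from a script. Its argument "commands" is a list of rows, each a list of 3 entries, a list of its own where there are three numbers: the closure, from 0 (fully open) to 1 (shut), then the shift along the world's x, y, z in units of 0.25 m (1.0 is 0.25 m), then the turn, a rotation vector about the world's x, y, z in units of 360 degrees (1.0 is 360 degrees). In form: [[hand, [x, y, z], [ax, ay, az]], ...]. A call has 1 to 12 rows; each row shifts and turns the pose as measured when the row begins; what a row does not reach is not made up. A row lasts 1/10 s, in which the tool goes at most 50 mm and 8.59 degrees, less where a joint would pass 70% of its speed; a pose out of reach is approached as far as the arm can. A call with a number of a shift or a turn outside -1 to 1 is refused whole. A call with a gripper value outside its range is refused whole. The fingers move at their own pace and stop on an object; the grip force is fixed at half the most. Time passes only in rows, so rows that do not move let the fingers close. It gives the time, the measured TCP pose, the force and the opening at its end, in the units of the state.
- sensors.get_obs(): the state, without advancing time (a new reading comes with each control period).
- snapshot(name): name is "side" or "top" or "wrist"; returns a dict with "color" (480x640x3 uint8, blue, green, red), "z_map" (480x640 float32, m along the optical axis (not along the pixel's ray), 0 where there is no reading), "mtx" (3x3 intrinsics, pixels), "xyz" and "attitude" of the camera in the world. Camera axes: x right, y down, z forward; pixel columns grow to the right and rows downward; lengths in m; the calibration is good to about 2 mm. The wrist camera is an equidistant fisheye: a pixel r from the principal point sees the ray r / f radians off the axis. A picture is of the moment at which its call begins.
- order.close_job(): hands the job in, once; it reports no verdict.
The state is a dict: "clock": time; "joint_pos": joint angles; "qvel": joint speeds; "tau": joint torques, N m; "tool_pos": TCP position; "orientation": TCP orientation; "force": force on the tool from outside, world axes, zero at the start; "moment": the same for the moment, N m; "opening": finger opening in m.
Only numpy, scipy, OpenCV 4.12 (cv2) and the standard library are available. Lean on these libraries where they do the work, as an engineer would, in place of code of your own. Each camera call takes 0.05 s, during which the arm holds its last target.

## Task

Pour all six white grinding balls from the steel cup into the steriliser's open drawer, then push the drawer fully home. Stand the empty cup upright, flat on the floor of the shallow steel tray, and leave the glass beaker, the brown bottle and the timer where they are.

Things in the scene. Friction and masses are not known exactly. Their poses are not given: they have to be found in the camera images.
- cup: Plain straight-sided steel cup without handle, 66 mm outer diameter, 70 mm tall, 3 mm wall, 4 mm bottom, about 0.14 kg empty; it stands upright on the bench and holds the six balls in one layer. Origin: centre of its underside; z is its axis, towards the mouth.
- tray: Shallow square steel tray for used ware, 170 x 170 mm outside, fixed to the bench; rim 14 mm high, 4 mm wall, inner floor 4 mm above the bench. Origin: centre of its underside on the bench; x and y along its sides. Tray and cup lie one to the left and one to the right of the steriliser, either way round.
- steriliser_front (a point): White steriliser, a fixed box 220 mm wide, 200 mm deep and 92 mm high (its rear 70 mm rise to 167 mm), with a steel drawer in its front. This point: middle of the top edge of its front face, 92 mm above the bench; x points into the machine (the way the drawer closes), y to the left across its front, z up.
- drawer (a joint): How far the steriliser's drawer is open, in m: 0 fully home, 0.125 fully out. It starts well open, slides with about 2 N of friction, stays where it is left, and closes by a push on its front.
- drawer_in (a point): Centre of the drawer's inner floor, 17 mm above the bench; moves with the drawer, axes as the steriliser's. Inside 130 mm in x, 140 mm in y; sides and back 67 mm, 10 mm thick front panel (170 mm wide) 73 mm above the bench. With the drawer open by d, the front d of this inside (x from -65 mm to d - 65 mm) is uncovered, the rest lies under the machine's top.
- drawer_lip (a point): Middle of the foremost edge of the pull lip on the drawer's front: a bar 110 mm wide (y), 8 mm high (62 to 70 mm above the bench), 14 mm proud of the front panel. With the drawer home this edge is 24 mm before the machine's front face. Moves with the drawer; pushing here along the steriliser's x shuts it.
- ball0_center (a point): Centre of one of six alike white ceramic grinding balls (number 0), 17 mm across, about 14 g; all start in the cup. Balls roll freely.
- ball1_center (a point): Centre of one of six alike white ceramic grinding balls (number 1), 17 mm across, about 14 g; all start in the cup. Balls roll freely.
- ball2_center (a point): Centre of one of six alike white ceramic grinding balls (number 2), 17 mm across, about 14 g; all start in the cup. Balls roll freely.
- ball3_center (a point): Centre of one of six alike white ceramic grinding balls (number 3), 17 mm across, about 14 g; all start in the cup. Balls roll freely.
- ball4_center (a point): Centre of one of six alike white ceramic grinding balls (number 4), 17 mm across, about 14 g; all start in the cup. Balls roll freely.
- ball5_center (a point): Centre of one of six alike white ceramic grinding balls (number 5), 17 mm across, about 14 g; all start in the cup. Balls roll freely.
- beaker: Bystander: empty glass beaker, 86 mm across, 90 mm tall. Origin: centre of its underside.
- bottle: Bystander: closed brown bottle, 64 mm across, 130 mm tall. Origin: centre of its underside.
- timer: Bystander: white bench timer, 60 x 65 mm, 30 mm high. Origin: centre of its underside.
Things that resemble listed ones, but are neither listed nor needed, are in the scene too. What is shaped like the cup but yellow is not meant. Leave any red look-alike of the tray alone.

How it is judged:
By the outcome, as a careful person would: the job done as asked, in the order asked, and still so for the second after the job is handed in, with the robot touching nothing.
It also fails if it takes over 69 s, if anything falls off the work surface, if the arm or the gripper's body presses on something with over 40 N, if the wrist force passes 120 N, or if a joint passes its speed limit or range.

## Working session

There is one attempt and no reset: what is moved stays moved. The work goes in short steps, Python scripts to look and compute and a tool call to move; the robot and the scene stay as the last step left them, time stands still between calls to the robot, and variables do not carry over. Pictures are saved under pics/ and viewed, and the job is handed in when it is done.

Besides the shell and the picture viewer there is one more tool, called after "Call:" as name(argument=value, ...) on one line, values as JSON. send_rows: Moves the arm, as the interface text tells. Its arguments: {"type":"object","properties":{"commands":{"type":"array","items":{"type":"array"}}},"required":["commands"]}

```bash
ls; mkdir -p pics
python3 - <<'E'
from plant import sensors, snapshot, order, ctrl
import cv2,numpy as np
print(sensors.get_obs(), ctrl.grasp_offset, [a for a in dir(ctrl) if a[0]!='_'])
for n in ("side","top"):
    s=snapshot(n); cv2.imwrite(f"pics/{n}0.png",s["color"]); np.savez(f"{n}0.npz",**s); print(n,s["mtx"],s["xyz"],s["attitude"])
E
```

```text
pics
{'clock': 0.0, 'joint_pos': array([-4.73205304e+01,  2.05911789e+01,  6.35423385e-01, -1.95828345e-02,
       -7.01347641e+01, -1.65057481e+01]), 'qvel': array([-0.10038321, -0.05326068, -0.02676635, -0.02286196, -0.06433292,
        0.05615052]), 'tau': array([-1.84200426e-04, -5.82722247e+01,  2.93054473e+01,  6.99724987e+00,
        6.84153638e-03, -1.90401124e-04]), 'tool_pos': array([ 0.29749889, -0.6053832 ,  0.22563979]), 'orientation': array([-1.79991931e+02, -9.20200641e-02,  1.16167046e+02]), 'force': array([-0.01864706,  0.13491691, -0.2321214 ]), 'moment': array([-0.00582871,  0.01595525,  0.00647241]), 'opening': 0.087838557013845} 0.0188 ['PlanningError', 'grasp_offset']
side [[570.01653344   0.         300.78912869]
 [  0.         570.01653344 241.69578328]
 [  0.           0.           1.        ]] [-0.37344651  0.82949214  1.08402711] [-130.63717791   -1.13654299 -132.24418538]
top [[580.84086961   0.         314.95332926]
 [  0.         580.84086961 248.3762841 ]
 [  0.           0.           1.        ]] [0.30380575 0.03807902 1.56860995] [-174.85933462    0.89356548  -89.27602168]
```

View pics/top0.png

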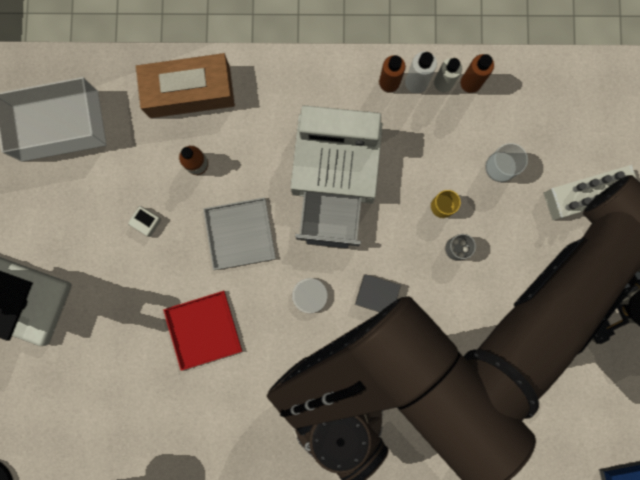

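View pics/side0.png

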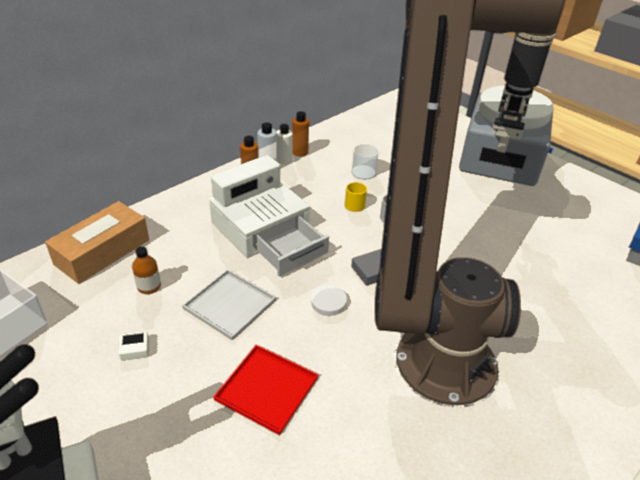

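The top view shows the steel cup at about (461,247), with the yellow look-alike at (446,204) close to it. The drawer is at about (331,218), the grey steel tray at (240,234) and the red tray at (204,331). The beaker is at (507,163), the bottle at (192,158) and the timer at (145,221).

```bash
cat > h.py <<'E'
import numpy as np,cv2
from scipy.spatial.transform import Rotation as R
def load(n): return dict(np.load(n))
def rot(s): return R.from_euler('xyz',s["attitude"],degrees=True).as_matrix()
def cloud(s):
    z=s["z_map"];v,u=np.mgrid[:z.shape[0],:z.shape[1]];K=s["mtx"]
    p=np.stack([(u-K[0,2])/K[0,0]*z,(v-K[1,2])/K[1,1]*z,z],-1)
    w=p@rot(s).T+s["xyz"]; w[z<=0]=np.nan; return w
def pix(s,u,v,h):
    K=s["mtx"];d=rot(s)@np.array([(u-K[0,2])/K[0,0],(v-K[1,2])/K[1,1],1]);t=(h-s["xyz"][2])/d[2];return s["xyz"]+t*d
E
python3 - <<'E'
from h import *
s=load("top0.npz");w=cloud(s)
np.set_printoptions(precision=4,suppress=True)
print("bench z",np.nanmedian(w[420:460,560:600,2]),np.nanmedian(w[270:290,460:500,2]))
def sub(u0,u1,v0,v1,z0,z1):
    q=w[v0:v1,u0:u1].reshape(-1,3);return q[(q[:,2]>z0)&(q[:,2]<z1)]
for n,b in dict(cup=(440,482,228,266,.06,.08),yel=(428,466,185,222,.06,.08),beaker=(480,535,140,185,.075,.1),bottle=(172,212,140,178,.08,.14),timer=(125,165,200,240,.022,.035),front=(285,390,100,205,.085,.1),drawer=(290,370,185,250,.055,.08),tray=(200,280,195,272,.009,.02)).items():
    q=sub(*b)
    if len(q)>4:
        r=cv2.minAreaRect(q[:,:2].astype(np.float32));print(n,len(q),r,np.median(q[:,2]), cv2.minEnclosingCircle(q[:,:2].astype(np.float32)))
c=s["color"]
cv2.imwrite("pics/cropA.png",cv2.resize(c[90:280,280:480],None,fx=4,fy=4,interpolation=2)[:600] if 0 else cv2.resize(c[100:250,280:480],None,fx=4,fy=4,interpolation=2))
cv2.imwrite("pics/cropB.png",cv2.resize(c[140:290,110:310],None,fx=4,fy=4,interpolation=2))
E
```

```text
bench z -0.0005879792115417448 -0.00024023415408747084
cup 123 ((0.4491965174674988, -0.3165239095687866), (0.06348877400159836, 0.06422129273414612), 1.0917786359786987) 0.06805840653416095 ((0.45025527477264404, -0.31653010845184326), 0.03431667014956474)
yel 126 ((0.5637782216072083, -0.27805420756340027), (0.06419028341770172, 0.06530866026878357), 49.39914321899414) 0.0685693843353673 ((0.5643637180328369, -0.27881816029548645), 0.034095682203769684)
beaker 242 ((0.6734701991081238, -0.43690750002861023), (0.083575040102005, 0.08805089443922043), 47.855873107910156) 0.0866812176216557 ((0.6735202074050903, -0.4375874400138855), 0.04493562877178192)
bottle 424 ((0.6723061800003052, 0.3924548327922821), (0.05900660157203674, 0.06118854880332947), 49.19169998168945) 0.0961512683656991 ((0.6732836961746216, 0.3934192955493927), 0.03212336450815201)
timer 484 ((0.5115114450454712, 0.5274706482887268), (0.06626968085765839, 0.0597543828189373), 58.81668472290039) 0.029455017683812867 ((0.5107183456420898, 0.5268256664276123), 0.04158305376768112)
front 4280 ((0.6788471937179565, 0.01159706711769104), (0.22012647986412048, 0.2005564421415329), 84.48310089111328) 0.09159949725443928 ((0.6793083548545837, 0.011425350792706013), 0.14692911505699158)
drawer 720 ((0.5141162872314453, 0.03317593038082123), (0.20844359695911407, 0.1388658583164215), 84.52293395996094) 0.07004163724786594 ((0.5319092273712158, 0.03198203444480896), 0.11594247817993164)
tray 605 ((0.48524585366249084, 0.26721692085266113), (0.19537793099880219, 0.20454616844654083), 2.5970115661621094) 0.01184711804967975 ((0.494488388299942, 0.27584972977638245), 0.12895716726779938)
```

View pics/cropA.png

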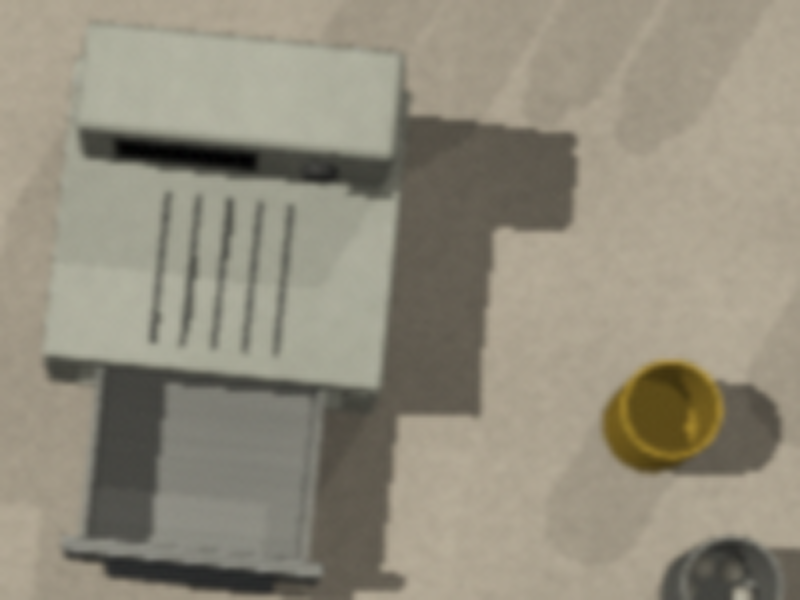

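View pics/cropB.png

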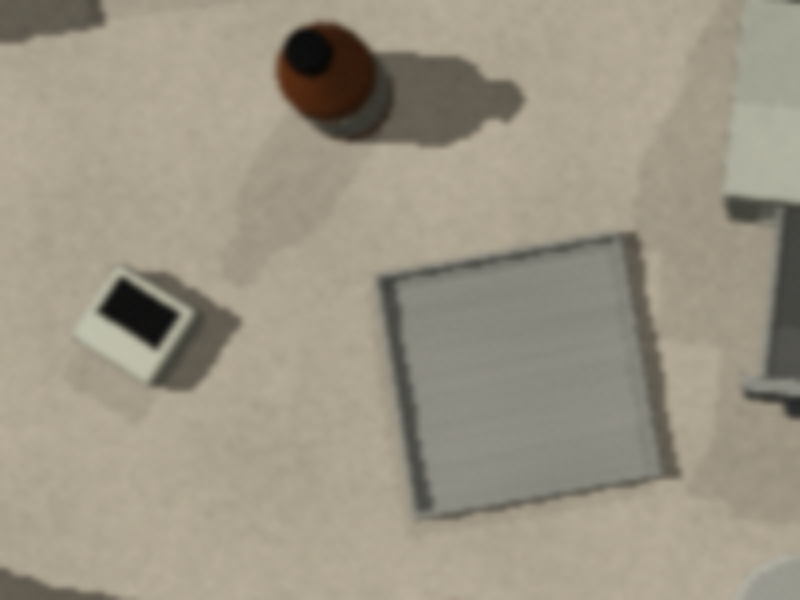

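Run:
```python
from h import *
from plant import snapshot
w=snapshot("wrist"); cv2.imwrite("pics/wrist0.png",w["color"]); print(w["mtx"],w["xyz"],w["attitude"])
np.savez("wrist0.npz",**w)
z=w["z_map"]; print(np.nanmin(z[z>0]))
s=load("side0.npz"); cv2.imwrite("pics/sidecrop.png",cv2.resize(s["color"][0:150,420:620],None,fx=4,fy=4,interpolation=2))
c=cloud(s)[0:200,440:600].reshape(-1,3); 
T=np.array([.2975,-.6054,.2256]);Rt=R.from_euler('xyz',[-180,0,116.167],degrees=True).as_matrix()
q=(c-T)@Rt
q=q[(np.abs(q[:,0])<.2)&(np.abs(q[:,1])<.2)&(q[:,2]<.03)&(q[:,2]>-.4)]
for a in np.arange(-.3,.03,.02):
    k=q[(q[:,2]>a)&(q[:,2]<=a+.02)]
    if len(k): print(round(a,2),len(k),k.min(0).round(3),k.max(0).round(3))
# steriliser frame
s=load("top0.npz");W=cloud(s).reshape(-1,3)
x=np.array([np.cos(np.radians(-5.52)),np.sin(np.radians(-5.52)),0]);y=np.array([-x[1],x[0],0])
F=np.array([.6788,.0116,0])-.1*x; print("F",F)
p=np.c_[(W-F)@x,(W-F)@y,W[:,2]]
k=p[(p[:,0]>-.16)&(p[:,0]<-.02)&(abs(p[:,1])<.11)&(p[:,2]>.058)&(p[:,2]<.08)]
print(k.min(0),k.max(0)); 
m=k[abs(k[:,1])<.04]; print(np.sort(m[:,0])[:10],np.sort(m[:,0])[-5:]); 
h,e=np.histogram(m[:,0],20);print(h,e.round(3)); 
t=p[(p[:,2]>.088)&(p[:,2]<.096)&(abs(p[:,1])<.09)&(p[:,0]<.05)];print("front",np.percentile(t[:,0],[0,1,5]))
t=p[(p[:,2]>.005)&(p[:,2]<.018)]
# tray
c=s["color"];q=cloud(s);u=[(206,206),(270,200),(275,262),(214,269)]
print([pix(s,a,b,.014).round(4) for a,b in u])
```

```text
[[371.64829954   0.         322.50447654]
 [  0.         371.64829954 245.81000886]
 [  0.           0.           1.        ]] [ 0.22847224 -0.63969111  0.38269927] [ 1.63402932e+02 -7.27706224e-02  1.16121904e+02]
0.050002746
-0.3 288 [-0.003 -0.045 -0.3  ] [ 0.052  0.047 -0.28 ]
-0.28 279 [ 0.003 -0.045 -0.28 ] [ 0.056  0.046 -0.26 ]
-0.26 268 [-0.002 -0.045 -0.26 ] [ 0.054  0.047 -0.24 ]
-0.24 278 [ 0.001 -0.045 -0.24 ] [ 0.054  0.046 -0.22 ]
-0.22 260 [-0.004 -0.045 -0.22 ] [ 0.053  0.047 -0.2  ]
-0.2 128 [ 0.007 -0.044 -0.2  ] [ 0.049  0.043 -0.18 ]
-0.18 202 [-0.039 -0.038 -0.18 ] [ 0.044  0.04  -0.16 ]
-0.16 116 [-0.007 -0.038 -0.16 ] [ 0.023  0.04  -0.14 ]
-0.14 133 [-0.03  -0.025 -0.14 ] [ 0.023  0.025 -0.12 ]
-0.12 490 [-0.096 -0.038 -0.12 ] [ 0.106  0.04  -0.1  ]
-0.1 295 [-0.087 -0.038 -0.1  ] [ 0.102  0.04  -0.08 ]
-0.08 141 [-0.057 -0.037 -0.08 ] [ 0.097  0.04  -0.06 ]
-0.06 55 [-0.06  -0.01  -0.059] [ 0.072  0.012 -0.04 ]
-0.04 49 [ 0.052 -0.01  -0.04 ] [ 0.07   0.012 -0.02 ]
-0.02 37 [ 0.053 -0.009 -0.02 ] [ 0.065  0.012 -0.003]
0.0 6 [-0.199 -0.045  0.011] [-0.193  0.013  0.018]
F [0.57926373 0.02121932 0.        ]
[-0.135446   -0.08378982  0.05801486] [-0.0206962   0.08359769  0.07977904]
[-0.135446   -0.13528086 -0.13512777 -0.13511327 -0.13511278 -0.13501632
 -0.13500412 -0.13499224 -0.13453479 -0.13441813] [-0.11154888 -0.11152914 -0.11137656 -0.11136848 -0.11131381]
[14 16 14 13 16 12 15 13 16 13 17 14 15 13 18 14 12 16 15 14] [-0.135 -0.134 -0.133 -0.132 -0.131 -0.129 -0.128 -0.127 -0.126 -0.125
 -0.123 -0.122 -0.121 -0.12  -0.119 -0.117 -0.116 -0.115 -0.114 -0.113
 -0.111]
front [-0.00023366  0.00088936  0.00326196]
[array([0.5555, 0.3612, 0.014 ]), array([0.5737, 0.1876, 0.014 ]), array([0.4054, 0.1709, 0.014 ]), array([0.3847, 0.3346, 0.014 ])]
```

View pics/wrist0.png

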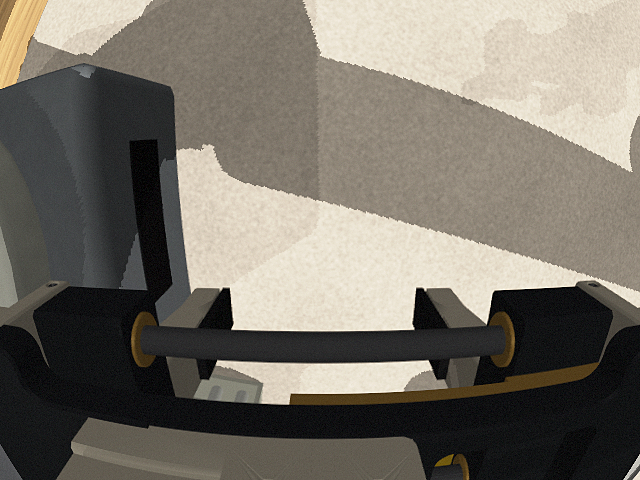

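View pics/sidecrop.png

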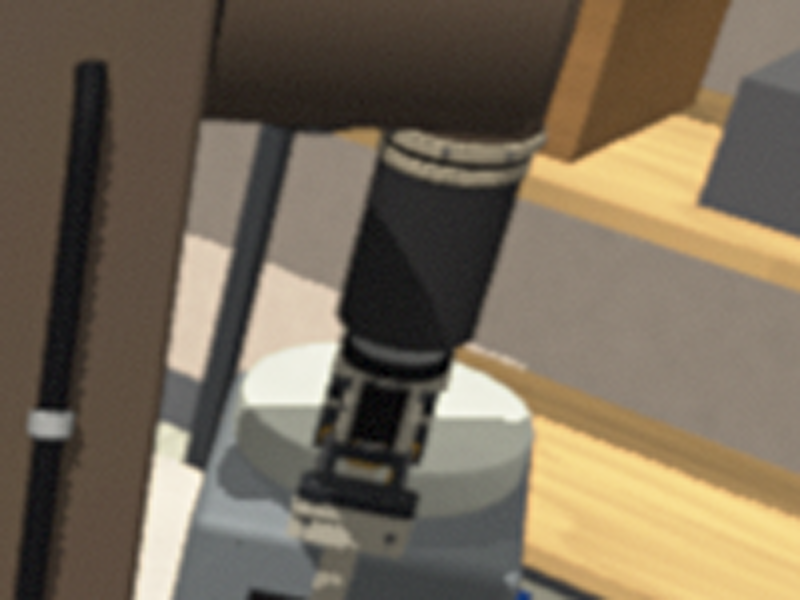

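The wrist view shows the two fingers, at about (205,330) and (440,330), and an empty bench below. The point cloud puts the gripper body's 193 mm side along the jaws and its 78 mm side across them. The drawer is open by about 0.111 m. I'll move a little to identify the kinematics.

Call:
send_rows(commands=[[0, [0.1, 0.15, 0.15], [0, 0, 0]], [0, [0.1, 0.15, 0.1], [0, 0, 0]], [0, [0.0, 0.15, 0.1], [0, 0, 0]]])

```text
clock: 0.45
tool_pos: [0.3423, -0.4967, 0.3018]
orientation: [-179.8, -0.8, 115.8]
force: [0.3, 1.3, 0.2]
opening: 0.0877
```

```bash
cat >> h.py <<'E'
def log():
    from plant import sensors
    import json
    o=sensors.get_obs();d={k:np.array(o[k]).tolist() for k in o}
    open("log.jsonl","a").write(json.dumps(d)+"\n"); return o
E
python3 -c "
from h import *
o=log();print(o['clock'],o['joint_pos'],o['tool_pos'],o['orientation'])"
```

```text
0.45 [-36.99341894  12.16588846  -1.12799337  -0.15853925 -77.55060557
 -27.16421303] [ 0.34227647 -0.49672121  0.30177105] [-179.75169514   -0.82182406  115.80526882]
```

Call:
send_rows(commands=[[0, [0, 0, 0], [0.02, 0, 0]], [0, [0, 0, 0], [0.02, 0, 0]], [0, [0, 0, 0.1], [0.02, 0, 0]], [0, [0, 0, 0.1], [0.02, 0, 0]]])

```text
clock: 0.85
tool_pos: [0.3436, -0.4841, 0.3633]
orientation: [165.6, -26.6, 120.5]
force: [1.1, 0.8, -0.1]
opening: 0.0879
```

```bash
python3 -c "
from h import *
o=log();print(o['clock'],o['joint_pos'],o['tool_pos'],o['orientation'])"
```

```text
0.85 [ -49.09306258   26.52227578   29.22635255  -20.84360534 -114.93271113
  -18.95631216] [ 0.34363938 -0.48406859  0.36325413] [165.61530115 -26.5629863  120.48989099]
```

Call:
send_rows(commands=[[0, [0, 0, 0], [0, 0.02, 0.01]], [0, [0, 0, 0], [0, 0.02, 0.01]], [0, [-0.1, 0, 0], [0, 0.02, 0.01]], [0, [-0.1, 0, 0], [0, 0.02, 0.01]]])

```text
clock: 1.25
tool_pos: [0.2893, -0.4915, 0.3655]
orientation: [-163.4, -41.1, 117.1]
force: [-0.6, 0.1, -0.7]
opening: 0.0879
```

```bash
python3 -c "
from h import *
o=log();print(o['clock'],o['joint_pos'],o['tool_pos'],o['orientation'])"
```

```text
1.25 [ -39.4311059    34.10753325   26.52458211    0.77759702 -126.20809907
  -17.00067151] [ 0.28926939 -0.49152888  0.36545164] [-163.39923911  -41.13266511  117.09466971]
```

```bash
cat > kin.py <<'E'
import numpy as np,json
from scipy.spatial.transform import Rotation as R
e=lambda ax,d:R.from_euler(ax,d,degrees=True).as_matrix()
def frames(q,s4=1,s6=1):
    A=e('z',q[0]);B=A@e('y',q[1]);C=B@e('y',-q[2]);D=C@e('x',s4*q[3]);E=D@e('y',-q[4])
    # tool z along E x; at tool down E x=-z
    T0=np.array([[0,0,1],[0,1,0],[-1,0,0]]) # placeholder: columns tool axes in E
    T=E@T0@e('z',s6*q[5]) 
    return A,B,C,D,E,T
def basis(q,s4):
    A,B,C,D,E,T=frames(q,s4)
    return np.c_[A, B[:,2],C[:,0],C[:,2],E[:,0],E[:,1]]
E
python3 - <<'E'
from kin import *
D=[json.loads(l) for l in open("log.jsonl")]
D.append(dict(joint_pos=[-47.3205,20.5912,.6354,-.0196,-70.1348,-16.5057],tool_pos=[.2975,-.60538,.22564],orientation=[-179.992,-.092,116.167]))
for s4 in(1,-1):
  for s6 in (1,-1):
    C=[]
    for d in D:
        T=frames(d["joint_pos"],s4,s6)[-1];Rm=R.from_euler('xyz',d["orientation"],degrees=True).as_matrix()
        C.append(T.T@Rm)
    sp=max(np.degrees(R.from_matrix(C[0].T@c).magnitude()) for c in C)
    print(s4,s6,sp); 
    if sp<3: print(C[0].round(3))
  M=np.vstack([basis(d["joint_pos"],s4) for d in D]);y=np.hstack([d["tool_pos"] for d in D])
  for cols in ([0,1,2,3,4,5,6],[1,2,3,4,6],[0,1,2,3,4,6],[0,1,2,3,4,5,6,7]):
    x,res,rk,sv=np.linalg.lstsq(M[:,cols],y,rcond=None);print(s4,cols,x.round(4),np.abs(M[:,cols]@x-y).max(),sv.min())
E
```

```text
1 1 50.55025673544131
1 -1 41.43857865485246
1 [0, 1, 2, 3, 4, 5, 6] [ 0.3596 -0.169   0.3608 -0.3355  0.2985  0.1973 -0.1278] 0.08178317484208913 0.10946839526402151
1 [1, 2, 3, 4, 6] [-0.158   0.4143  0.0085  0.5944  0.0117] 0.08532671901767441 0.14138731895715773
1 [0, 1, 2, 3, 4, 6] [ 0.4184 -0.1656  0.6007 -0.3469  0.2881 -0.0846] 0.076136473099781 0.11993239712863601
1 [0, 1, 2, 3, 4, 5, 6, 7] [ 0.2517 -0.2864  0.3553 -0.3547  0.405   0.2308 -0.1477  0.1178] 0.08380701622754261 0.08160369329253508
-1 1 21.31690735956465
-1 -1 0.0001742572744939027
[[ 1.  0. -0.]
 [ 0.  1. -0.]
 [ 0.  0.  1.]]
-1 [0, 1, 2, 3, 4, 5, 6] [ 0.1756 -0.1912  0.2077  0.6328  0.2901 -0.0545  0.4105] 0.022369706037598858 0.10946839526402159
-1 [1, 2, 3, 4, 6] [-0.1932  0.0704  0.7714  0.4098  0.4353] 0.03957445459767445 0.1413873189571578
-1 [0, 1, 2, 3, 4, 6] [ 0.1594 -0.1903  0.1414  0.636   0.293   0.3986] 0.02378035670408818 0.11993239712863601
-1 [0, 1, 2, 3, 4, 5, 6, 7] [ 0.     -0.      0.1988  0.6016  0.4636 -0.      0.378  -0.1918] 1.1959051477994365e-06 0.08160369329253496
```

```bash
cat >> kin.py <<'E'
from scipy.optimize import least_squares
LO=np.array([-176.03,-82.01,-58.28,-173.87,-174.79,-173.66]);HI=np.array([176.03,121.73,71.71,95.51,-.11,173.66])
PAR=np.array([.1988,.6016,.4636,.378,-.1918])
G0=.0188
def fk(q):
    A,B,C,D,E,T=frames(q,-1,-1)
    sh=np.array([0,0,.1988]);el=sh+.6016*B[:,2];wc=el+.4636*C[:,0];w2=wc-.1918*E[:,1];tcp=w2+.378*E[:,0]
    return T,tcp,(sh,el,wc,w2)
def ik(T,tcp,q0,tol=1e-4):
    def f(q):
        Tq,p,_=fk(q); return np.r_[(p-tcp)*5,R.from_matrix(T.T@Tq).as_rotvec()]
    q0=np.clip(q0,LO+1,HI-1)
    s=least_squares(f,q0,bounds=(LO,HI),x_scale=30,max_nfev=150)
    return (s.x if np.abs(s.fun).max()<tol else None)
rng=np.random.default_rng(0)
SEEDS=[rng.uniform(LO,HI) for _ in range(14)]+[np.array([-40,20,10,s,-90,k]) for s in(-80,-150,80,0) for k in(-90,90)]
def ikall(T,tcp,seeds=SEEDS):
    out=[]
    for s in seeds:
        q=ik(T,tcp,s)
        if q is not None and not any(np.abs(q-o).max()<1 for o in out): out.append(q)
    return out
def orient(psi,p,flip=0,roll=0):
    c,s=np.cos,np.sin;a=np.radians(psi);b=np.radians(p)
    t=np.array([c(b)*c(a),c(b)*s(a),-s(b)]); x=np.array([s(a),-c(a),0]) # right
    if flip: x=-x
    T=np.c_[x,np.cross(t,x),t]
    return e('z',0)@R.from_rotvec(np.radians(roll)*t).as_matrix()@T
SX=np.array([np.cos(np.radians(-5.52)),np.sin(np.radians(-5.52)),0]);SY=np.array([-SX[1],SX[0],0]);SF=np.array([.5793,.0212,0])
CUP=np.array([.4492,-.3165,0]);YEL=np.array([.5638,-.278,0]);TRAY=np.array([.480,.264,0])
def S(x,y,z): return SF+SX*x+SY*y+np.array([0,0,z])
def box(p,lo,hi):
    d=np.maximum(np.maximum(lo-p,p-hi),0);return np.linalg.norm(d,axis=1)
g=np.linspace
def robotpts(q,cup=None):
    T,p,(sh,el,wc,w2)=fk(q);P=[];r=[];n=[]
    for z in g(-.2,-.066,7):
        for x in g(-.097,.097,9):
            for y in (-.039,0,.039): P.append(p+T@[x,y,z]);r.append(0);n.append('body')
    for x in (-.06,.06):
        for z in g(-.06,0,5): P.append(p+T@[x,0,z]);r.append(.011);n.append('finger')
    for z in g(-.44,-.2,9): P.append(p+T@[0,0,z]);r.append(.05);n.append('wrist')
    for k in g(0,1,9): P.append(w2+(wc-w2)*k);r.append(.062);n.append('j5')
    for k in g(0,1,15): P.append(el+(wc-el)*k);r.append(.065);n.append('fore')
    return np.array(P),np.array(r),np.array(n)
def clear(q,dopen=.111,yel=True,drw=True):
    P,r,n=robotpts(q);res={}
    L=np.c_[(P-SF)@SX,(P-SF)@SY,P[:,2]]
    ds={'bench':P[:,2],'ster':box(L,np.array([0,-.11,0]),np.array([.2,.11,.092])),'ster2':box(L,np.array([.13,-.11,0]),np.array([.2,.11,.167])),
     'drw':box(L,np.array([-.024-dopen,-.085,0]),np.array([0,.085,.073]))}
    c=P-YEL; ds['yel']=np.maximum(np.hypot(c[:,0],c[:,1])-.033,0)+0*c[:,2]; ds['yel']=np.hypot(ds['yel'],np.maximum(P[:,2]-.07,0))
    m=None
    for k,d in ds.items():
        i=np.argmin(d-r)
        if m is None or (d-r)[i]<m[0]: m=((d-r)[i],k,str(n[i]))
    return m
def margin(q): return np.minimum(q-LO,HI-q).min()
E
python3 - <<'E'
from kin import *
for nm,C,zg in (("cup",CUP,.043),("tray",TRAY,.047)):
  for flip in (0,1):
    for psi in range(-120,181,20):
      for p in (30,45):
        T=orient(psi,p,flip);tcp=C+[0,0,zg]+G0*T[:,2]
        for q in ikall(T,tcp):
            m=clear(q)
            if m[0]>.0 and margin(q)>3: print(nm,flip,psi,p,q.round(0),round(margin(q)),(round(m[0],3),)+m[1:])
E
```

```text
cup 0 -40 45 [ -62.   18.  -49. -142.  -25. -109.] 9 (np.float64(0.019), 'bench', 'finger')
cup 0 -20 30 [ -74.   32.  -47. -119.  -54. -101.] 11 (np.float64(0.023), 'bench', 'finger')
cup 0 -20 45 [ -50.   16.  -35.  -94.  -21. -153.] 21 (np.float64(0.019), 'bench', 'finger')
cup 0 0 30 [ -68.   30.  -32.  -93.  -54. -123.] 26 (np.float64(0.023), 'bench', 'finger')
cup 0 0 45 [ -51.   19.  -29.  -76.  -35. -156.] 18 (np.float64(0.019), 'bench', 'finger')
cup 0 20 30 [ -64.   33.  -21.  -76.  -63. -132.] 37 (np.float64(0.023), 'bench', 'finger')
cup 0 20 45 [ -52.   24.  -22.  -63.  -49. -152.] 21 (np.float64(0.019), 'bench', 'finger')
cup 0 40 30 [ -59.   37.  -10.  -63.  -74. -134.] 39 (np.float64(0.023), 'bench', 'finger')
cup 0 40 45 [ -50.   29.  -13.  -54.  -61. -147.] 27 (np.float64(0.019), 'bench', 'finger')
cup 0 60 30 [ -53.   42.    0.  -53.  -85. -133.] 40 (np.float64(0.023), 'bench', 'finger')
cup 0 60 45 [ -47.   34.   -5.  -45.  -73. -141.] 33 (np.float64(0.019), 'bench', 'finger')
cup 0 80 30 [ -47.   47.    9.  -44.  -96. -130.] 44 (np.float64(0.018), 'yel', 'finger'
[... 5157 characters left out ...]
1 100 30 [  4.  36. -13. -65. -72.  46.] 46 (np.float64(0.001), 'ster', 'body')
tray 1 100 45 [ 14.  28. -15. -55. -59.  31.] 43 (np.float64(0.023), 'bench', 'finger')
tray 1 120 45 [ 17.  33.  -7. -47. -71.  38.] 51 (np.float64(0.023), 'bench', 'finger')
tray 1 140 45 [ 21.  38.   1. -39. -81.  45.] 59 (np.float64(0.019), 'drw', 'body')
tray 1 160 30 [  23.   50.   15.  -37. -104.   55.] 57 (np.float64(0.001), 'ster', 'body')
tray 1 160 45 [ 27.  42.   6. -31. -89.  53.] 65 (np.float64(0.023), 'bench', 'finger')
tray 1 180 30 [  30.   53.   19.  -28. -110.   64.] 52 (np.float64(0.027), 'bench', 'finger')
tray 1 180 45 [ 33.  45.  10. -23. -95.  63.] 62 (np.float64(0.023), 'bench', 'finger')
```

```bash
cat > pour.py <<'E'
from kin import *
P0=35;ZG=.043;FL=1
aT=orient(0,P0,FL).T@np.array([0,0,1.])
def lowrim(T,gp):
    a=T@aT; d=np.array([0,0,-1.])-a*(-a[2]); d/=np.linalg.norm(d); return gp+(.07-ZG)*a+.033*d,a
def cuppts(T,gp):
    a=T@aT;u=np.cross(a,[1,0,0.1]);u/=np.linalg.norm(u);v=np.cross(a,u)
    return np.array([gp+a*h+.033*(u*np.cos(k)+v*np.sin(k)) for h in(-ZG,-.02,0,.07-ZG) for k in g(0,6.28,16)])
def cupclear(T,gp,dopen=.111):
    P=cuppts(T,gp);L=np.c_[(P-SF)@SX,(P-SF)@SY,P[:,2]]
    return min(box(L,np.array([0,-.11,0]),np.array([.2,.11,.092])).min(),box(L,np.array([-.024-dopen,-.085,0]),np.array([0,.085,.073])).min())
E
cat > s.py <<'E'
from pour import *
out=[]
for psi in range(20,141,20):
  for p in (-10,10,30):
    for roll in list(range(-180,-80,15))+list(range(90,181,15)):
      T=orient(psi,p,FL,roll);a=T@aT
      if not -.75<a[2]<-.3: continue
      r0,_=lowrim(T,np.zeros(3))
      q=None
      for zl in (.085,.1,.12):
        gp=S(-.055,-.01,0)+[0,0,zl]-r0
        q=ik(T,gp+G0*T[:,2],q if q is not None else np.array([-20,35,0,-50,-85,np.clip(45-roll if False else 45,-170,170)]))
        if q is None:
            for s in ([-20,35,0,-50,-85,-90],[-20,35,0,-50,-85,150],[-10,30,-20,-80,-60,-40]):
                q=ik(T,gp+G0*T[:,2],np.array(s,float))
                if q is not None: break
        if q is None: break
        m=clear(q);c=cupclear(T,gp)
        if m[0]>.012 and c>.01 and margin(q)>6:
            out.append((zl,psi,p,roll,round(a[2],2),round(float(a@SX),2),round(float(a@SY),2),q.round(0).tolist(),round(m[0],3),m[1:],round(c,3)));break
out.sort(key=lambda o:o[0])
for o in out[:45]: print(*o)
E
python3 s.py
```

```text
0.085 20 10 -180 -0.71 -0.64 -0.3 [-49.0, 42.0, -51.0, -112.0, -81.0, -87.0] 0.024 ('drw', 'body') 0.012
0.085 20 10 180 -0.71 -0.64 -0.3 [-49.0, 42.0, -51.0, -112.0, -81.0, -87.0] 0.024 ('drw', 'body') 0.012
0.085 20 30 -180 -0.42 -0.82 -0.39 [-29.0, 12.0, -41.0, -103.0, -42.0, -133.0] 0.014 ('ster', 'finger') 0.012
0.085 20 30 165 -0.4 -0.71 -0.58 [-29.0, 12.0, -41.0, -103.0, -42.0, -118.0] 0.019 ('drw', 'finger') 0.013
0.085 20 30 180 -0.42 -0.82 -0.39 [-29.0, 12.0, -41.0, -103.0, -42.0, -133.0] 0.014 ('ster', 'finger') 0.012
0.085 40 10 -180 -0.71 -0.5 -0.5 [-43.0, 35.0, -34.0, -93.0, -78.0, -111.0] 0.021 ('ster', 'finger') 0.012
0.085 40 10 180 -0.71 -0.5 -0.5 [-43.0, 35.0, -34.0, -93.0, -78.0, -111.0] 0.021 ('ster', 'finger') 0.012
0.085 40 30 -180 -0.42 -0.64 -0.65 [-27.0, 16.0, -31.0, -83.0, -54.0, -141.0] 0.014 ('ster', 'finger') 0.012
0.085 40 30 165 -0.4 -0.47 -0.79 [-27.0, 16.0, -31.0, -84.0, -53.0, -126.0] 0.019 ('drw', 'finger') 0.012
0.085 40 30 180 -0.42 -0.64 -0.65 [-27.0, 16.0, -31.0, -83.0, -54.0, -141.0] 0.014 ('ster', 'finger') 0.012
0.085 60 30 -180 -0.42 -0.38 
[... 2930 characters left out ...]
-0.06 -0.7 [-29.0, 39.0, -8.0, -69.0, -95.0, -131.0] 0.02 ('ster', 'body') 0.027
0.1 80 30 -165 -0.4 -0.28 -0.87 [-20.0, 27.0, -10.0, -60.0, -80.0, -158.0] 0.015 ('ster', 'finger') 0.027
0.1 80 30 150 -0.33 0.34 -0.88 [-20.0, 27.0, -11.0, -60.0, -79.0, -112.0] 0.019 ('drw', 'body') 0.027
0.1 100 10 -180 -0.71 0.19 -0.68 [-22.0, 44.0, 4.0, -61.0, -107.0, -133.0] 0.02 ('ster', 'body') 0.027
0.1 100 10 165 -0.68 0.39 -0.62 [-22.0, 44.0, 4.0, -61.0, -107.0, -118.0] 0.017 ('drw', 'body') 0.027
0.1 100 10 180 -0.71 0.19 -0.68 [-22.0, 44.0, 4.0, -61.0, -107.0, -133.0] 0.02 ('ster', 'body') 0.027
0.1 100 30 -165 -0.4 0.03 -0.92 [-15.0, 33.0, -1.0, -52.0, -92.0, -154.0] 0.015 ('ster', 'finger') 0.027
```

```bash
cat > plan.py <<'E'
from pour import *
def cur():
    from plant import sensors
    o=sensors.get_obs();return o,R.from_euler('xyz',o['orientation'],degrees=True).as_matrix(),np.array(o['tool_pos']),np.array(o['joint_pos'])
def go(T,gp,n=None,dopen=.111,hold=False,verbose=True,start=None):
    """per-row units to carry TCP to grasp point gp with orient T"""
    if start is None: o,T0,p0,q=cur()
    else: T0,p0,q=start
    tcp=gp+G0*T[:,2];dp=tcp-p0;rv=R.from_matrix(T@T0.T).as_rotvec()
    nn=max(np.linalg.norm(dp)/.045,np.degrees(np.linalg.norm(rv))/8,1)
    n=n or int(np.ceil(nn))
    best=(9,);ms=0;qq=q
    for k in range(1,n+1):
        Tk=R.from_rotvec(rv*k/n).as_matrix()@T0;pk=p0+dp*k/n
        qn=ik(Tk,pk,qq)
        if qn is None: print("no IK at",k,n);break
        ms=max(ms,(np.abs(qn-qq)/np.array([136.94,136.94,172.46,180,180,180])/.07).max());qq=qn
        m=clear(qq,dopen)
        if hold: m=min(m,(cupclear(Tk,pk-G0*Tk[:,2],dopen),'cup',str(k)),key=lambda a:a[0])
        if m[0]<best[0]: best=(round(float(m[0]),3),)+m[1:]+(k,)
    if verbose: print("rows",n,"min",round(nn,1),"shift/row",(dp/n/.25).round(4).tolist(),"turn/row",(rv/n/2/np.pi).round(4).tolist(),"| clear",best,"speedfrac",round(ms,2),"margin",round(margin(qq)),"qend",qq.round(0).tolist())
    return T,tcp,qq
E
python3 - <<'E'
from plan import *
o,T0,p0,q=cur();print(p0,o['orientation'])
T=orient(55,35,1);gp=CUP+[0,0,.043]
s=go(T,gp-.12*T[:,2]+[0,0,.05])
s=go(T,gp-.10*T[:,2],start=s)
s=go(T,gp,start=s)
E
```

```text
[ 0.28926939 -0.49152888  0.36545164] [-163.39923911  -41.13266511  117.09466971]
rows 10 min 9.5 shift/row [0.045, 0.0428, -0.0858] turn/row [0.005, -0.0206, -0.0006] | clear (0.14, 'bench', 'finger', 10) speedfrac 0.65 margin 63 qend [-60.0, 32.0, 4.0, -48.0, -92.0, 36.0]
rows 2 min 1.4 shift/row [0.0188, 0.0268, -0.1229] turn/row [0.0, 0.0, 0.0] | clear (0.079, 'bench', 'finger', 2) speedfrac 0.21 margin 60 qend [-59.0, 36.0, 2.0, -49.0, -87.0, 41.0]
rows 3 min 2.2 shift/row [0.0626, 0.0895, -0.0765] turn/row [0.0, 0.0, 0.0] | clear (0.021, 'bench', 'finger', 3) speedfrac 0.23 margin 54 qend [-53.0, 38.0, -4.0, -53.0, -79.0, 44.0]
```

Call:
send_rows(commands=[[0, [0.045, 0.043, -0.086], [0.005, -0.0206, -0.0006]], [0, [0.045, 0.043, -0.086], [0.005, -0.0206, -0.0006]], [0, [0.045, 0.043, -0.086], [0.005, -0.0206, -0.0006]], [0, [0.045, 0.043, -0.086], [0.005, -0.0206, -0.0006]], [0, [0.045, 0.043, -0.086], [0.005, -0.0206, -0.0006]], [0, [0.045, 0.043, -0.086], [0.005, -0.0206, -0.0006]], [0, [0.045, 0.043, -0.086], [0.005, -0.0206, -0.0006]], [0, [0.045, 0.043, -0.086], [0.005, -0.0206, -0.0006]], [0, [0.045, 0.043, -0.086], [0.005, -0.0206, -0.0006]], [0, [0.045, 0.043, -0.086], [0.005, -0.0206, -0.0006]]])

```text
clock: 2.25
tool_pos: [0.4113, -0.3799, 0.1411]
orientation: [124.1, 2.1, 145.4]
force: [-0.1, -0.4, -0.5]
opening: 0.0875
```

Run:
```python
from plan import *
from h import cloud
from plant import snapshot
T=orient(55,35,1);gp=CUP+[0,0,.043]
s=go(T,gp-.10*T[:,2])
s=go(T,gp,start=s)
sn=snapshot("top");import cv2
cv2.imwrite("pics/top1.png",cv2.resize(sn["color"][180:330,380:580],None,fx=4,fy=4,interpolation=2))
c=cloud(sn)
def rect(u0,u1,v0,v1,z0,z1,rad=None,ctr=None):
    q=c[v0:v1,u0:u1].reshape(-1,3);q=q[(q[:,2]>z0)&(q[:,2]<z1)]
    if ctr is not None:q=q[np.hypot(*(q[:,:2]-ctr).T)<rad]
    print(len(q),cv2.minAreaRect(q[:,:2].astype(np.float32)))
rect(430,490,220,270,.06,.08,.045,CUP[:2])
rect(195,285,190,275,.009,.02,.125,TRAY[:2])
```

```text
rows 2 min 1.2 shift/row [-0.0005, 0.0178, -0.1031] turn/row [0.0006, 0.0031, -0.0005] | clear (0.079, 'bench', 'finger', 2) speedfrac 0.17 margin 60 qend [-59.0, 36.0, 2.0, -49.0, -87.0, 41.0]
rows 3 min 2.2 shift/row [0.0626, 0.0895, -0.0765] turn/row [0.0, 0.0, 0.0] | clear (0.021, 'bench', 'finger', 3) speedfrac 0.23 margin 54 qend [-53.0, 38.0, -4.0, -53.0, -79.0, 44.0]
124 ((0.44895291328430176, -0.3167165517807007), (0.06294263154268265, 0.06456468254327774), 0.8390119671821594)
606 ((0.47626277804374695, 0.2743324637413025), (0.2173570990562439, 0.17763358354568481), 10.868857383728027)
```

View pics/top1.png

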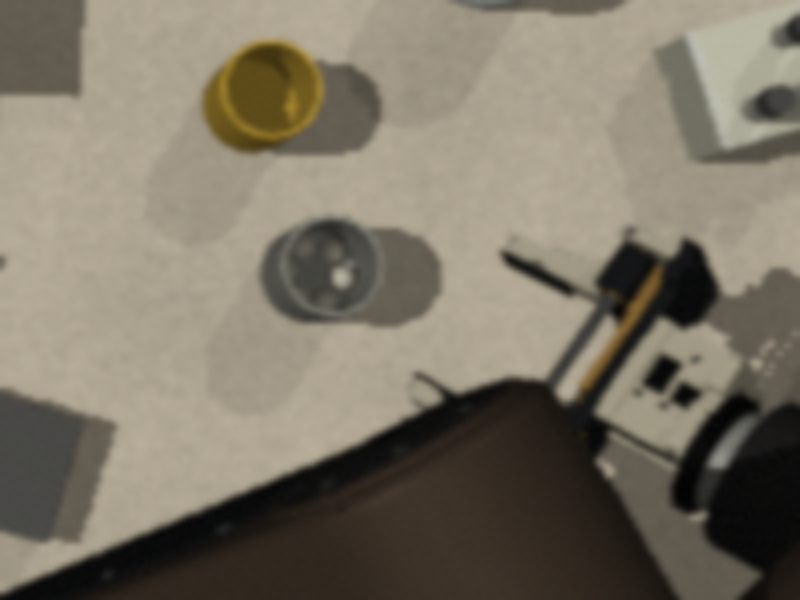

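The enlarged top view shows the steel cup at about (332,267) with balls inside. The open fingers approach it from the lower right, at (520,260) and (430,385). The alignment looks right.

Call:
send_rows(commands=[[0, [0.0, 0.018, -0.103], [0.0006, 0.0031, -0.0005]], [0, [0.0, 0.018, -0.103], [0.0006, 0.0031, -0.0005]], [0, [0, 0, 0], [0, 0, 0]]])

```text
clock: 2.6
tool_pos: [0.407, -0.3681, 0.0804]
orientation: [124.4, -0.9, 144.6]
force: [-0.5, -0.5, 0.6]
opening: 0.0877
```

Run:
```python
from plan import *
T=orient(55,35,1);gp=CUP+[0,0,.043]
s=go(T,gp,n=4)
```

```text
rows 4 min 2.1 shift/row [0.051, 0.0642, -0.0482] turn/row [-0.0007, -0.0003, 0.0003] | clear (0.021, 'bench', 'finger', 4) speedfrac 0.17 margin 54 qend [-53.0, 38.0, -4.0, -53.0, -79.0, 44.0]
```

Call:
send_rows(commands=[[0, [0.048, 0.068, -0.048], [-0.0007, -0.0003, 0.0003]], [0, [0.051, 0.066, -0.048], [-0.0007, -0.0003, 0.0003]], [0, [0.051, 0.064, -0.048], [0, 0, 0]]])

```text
clock: 2.9
tool_pos: [0.4451, -0.3223, 0.0473]
orientation: [125.1, -0.3, 144.8]
force: [0.5, 0.1, 0.7]
opening: 0.0876
```

Run:
```python
from plan import *
T=orient(55,35,1);gp=CUP+[0,0,.043]
s=go(T,gp,n=2)
```

```text
rows 2 min 1 shift/row [0.0258, 0.0368, -0.0302] turn/row [-0.0001, -0.0004, 0.0002] | clear (0.021, 'bench', 'finger', 2) speedfrac 0.09 margin 54 qend [-53.0, 38.0, -4.0, -53.0, -79.0, 44.0]
```

Call:
send_rows(commands=[[0, [0.027, 0.038, -0.03], [0, 0, 0]], [0, [0.027, 0.038, -0.03], [0, 0, 0]], [0, [0, 0, 0], [0, 0, 0]]])

```text
clock: 3.2
tool_pos: [0.461, -0.3017, 0.034]
orientation: [125.2, -0.3, 145.1]
force: [-0.6, -0.2, 0.2]
opening: 0.0877
```

Run:
```python
from plan import *
T=orient(55,35,1);gp=CUP+[0,0,.043]
s=go(T,gp,n=1)
```

```text
rows 1 min 1 shift/row [-0.012, -0.0088, -0.007] turn/row [0.0001, -0.0009, -0.0002] | clear (0.021, 'bench', 'finger', 1) speedfrac 0.05 margin 54 qend [-53.0, 38.0, -4.0, -53.0, -79.0, 44.0]
```

Call:
send_rows(commands=[[0, [-0.01, -0.008, -0.004], [0, 0, 0]], [0.15, [0, 0, 0], [0, 0, 0]], [0.2, [0, 0, 0], [0, 0, 0]], [0.6, [0, 0, 0], [0, 0, 0]], [1, [0, 0, 0], [0, 0, 0]], [1, [0, 0, 0], [0, 0, 0]]])

```text
clock: 3.8
tool_pos: [0.4576, -0.3071, 0.0345]
orientation: [125.3, -0.1, 145.0]
force: [0.8, 1.4, -0.5]
opening: 0.0664
```

Call:
send_rows(commands=[[1, [0, 0, 0], [0, 0, 0]], [1, [0, 0, 0], [0, 0, 0]], [1, [0, 0, 0], [0, 0, 0]]])

```text
clock: 4.1
tool_pos: [0.4576, -0.3071, 0.0345]
orientation: [125.3, -0.1, 145.0]
force: [0.7, 0.1, 0.6]
opening: 0.0662
```

Run:
```python
from plan import *
o,T,p,q=cur();print(o['force'],o['opening'],p-G0*T[:,2],o['orientation'])
```

```text
[0.69883565 0.10614351 0.58109377] 0.06617066078487188 [ 0.44881805 -0.31965587  0.04533432] [ 1.25318646e+02 -1.10932253e-01  1.44997363e+02]
```

```bash
sed -i 's/ZG=.043/ZG=.0453/' pour.py
cat > p2.py <<'E'
from plan import *
import sys
def pose(psi,p,th,tx,ty,tz):
    T=orient(psi,p,1,th); r0,a=lowrim(T,np.zeros(3)); return T,S(tx,ty,tz)-r0,a
if __name__=="__main__":
    o,T0,p0,q=cur()
    s=go(T0,p0-G0*T0[:,2]+[0,0,.13],hold=True)
    for psi in (60,75):
        print("psi",psi);s2=s
        for th in (60,90,110,120,130,140,150,160,170):
            T,gp,a=pose(psi,33,th,-.058,.02 ,.10 if th>100 else .125)
            print(th,'tilt',np.degrees(np.arccos(a[2])).round(),'a',[round(float(a@v),2) for v in(SX,SY)],'gp',gp.round(3))
            s2=go(T,gp,start=s2,hold=True)
E
python3 p2.py
```

```text
rows 3 min 2.9 shift/row [0.0, 0.0, 0.1733] turn/row [0.0, 0.0, 0.0] | clear (0.042, 'yel', 'finger', 1) speedfrac 0.39 margin 58 qend [-52.0, 27.0, -1.0, -51.0, -87.0, 32.0]
psi 60
60 tilt 49.0 a [0.54, -0.53] gp [0.498 0.078 0.134]
rows 9 min 9.0 shift/row [0.0213, 0.177, -0.0182] turn/row [0.0087, 0.0125, -0.009] | clear (-0.004, 'drw', 'finger', 9) speedfrac 0.53 margin 32 qend [-19.0, 16.0, -26.0, -71.0, -61.0, -26.0]
90 tilt 72.0 a [0.55, -0.78] gp [0.507 0.076 0.149]
rows 4 min 3.8 shift/row [0.0092, -0.0015, 0.0149] turn/row [0.0087, 0.0151, -0.0113] | clear (-0.003, 'drw', 'finger', 1) speedfrac 0.66 margin 33 qend [-18.0, 15.0, -25.0, -70.0, -61.0, -59.0]
110 tilt 86.0 a [0.44, -0.9] gp [0.514 0.072 0.131]
rows 3 min 2.5 shift/row [0.0095, -0.0052, -0.0235] turn/row [0.0078, 0.0135, -0.0101] | clear (-0.011, 'drw', 'finger', 3) speedfrac 0.46 margin 34 qend [-18.0, 18.0, -25.0, -71.0, -61.0, -76.0]
120 tilt 92.0 a [0.35, -0.93] gp [0.517 0.07  0.134]
rows 2 min 1.2 shift/row [0.0067, -0.0052, 0.0055] turn/row [0.0058, 0.0101, -0.0076] | clear (-0.007, 'drw', 'finger', 1) sp
[... 2828 characters left out ...]
521 0.061 0.139]
rows 2 min 1.3 shift/row [0.0052, -0.0043, 0.0022] turn/row [0.003, 0.0113, -0.0076] | clear (0.015, 'drw', 'finger', 1) speedfrac 0.41 margin 43 qend [-17.0, 23.0, -16.0, -62.0, -72.0, -116.0]
160 tilt 109.0 a [0.13, -0.93] gp [0.523 0.059 0.139]
rows 2 min 1.2 shift/row [0.0041, -0.0037, 0.0014] turn/row [0.003, 0.0113, -0.0076] | clear (0.023, 'drw', 'finger', 1) speedfrac 0.4 margin 43 qend [-17.0, 23.0, -15.0, -62.0, -72.0, -126.0]
170 tilt 111.0 a [-0.01, -0.93] gp [0.525 0.058 0.14 ]
rows 2 min 1.3 shift/row [0.0034, -0.0027, 0.0008] turn/row [0.003, 0.0113, -0.0076] | clear (0.027, 'cup', '1', 1) speedfrac 0.4 margin 38 qend [-17.0, 23.0, -15.0, -62.0, -72.0, -136.0]
```

Call:
send_rows(commands=[[1, [0, 0, 0.06], [0, 0, 0]], [1, [0, 0, 0.15], [0, 0, 0]], [1, [0, 0, 0.17], [0, 0, 0]], [1, [0, 0, 0.17], [0, 0, 0]]])

```text
clock: 4.5
tool_pos: [0.4546, -0.3043, 0.1713]
orientation: [125.2, -1.0, 145.0]
force: [0.7, -0.4, -2.2]
opening: 0.066
```

Run:
```python
from p2 import *
o,T0,p0,q=cur();print(o['force'],o['opening'])
T,gp,a=pose(75,33,50,-.065,.02,.15)
s=go(T,gp,hold=True)
T,gp,a=pose(75,33,100,-.065,.02,.13)
s=go(T,gp,hold=True,start=s)
```

```text
[ 0.69747428 -0.37167655 -2.17046969] 0.06600435848490742
rows 9 min 8.7 shift/row [0.0139, 0.1728, -0.0127] turn/row [0.0057, 0.011, -0.0027] | clear (0.02, 'drw', 'finger', 9) speedfrac 0.44 margin 39 qend [-17.0, 19.0, -20.0, -62.0, -72.0, -16.0]
rows 7 min 6.3 shift/row [0.0086, 0.0008, 0.0026] turn/row [0.0043, 0.0161, -0.0108] | clear (0.012, 'drw', 'finger', 5) speedfrac 0.58 margin 40 qend [-17.0, 19.0, -18.0, -62.0, -72.0, -67.0]
```

Call:
send_rows(commands=[[1, [0.011, 0.08, 0.0], [0.003, 0.005, -0.001]], [1, [0.011, 0.15, -0.01], [0.005, 0.009, -0.002]], [1, [0.011, 0.16, -0.01], [0.005, 0.009, -0.002]], [1, [0.011, 0.16, -0.01], [0.005, 0.009, -0.002]], [1, [0.011, 0.16, -0.01], [0.005, 0.009, -0.002]], [1, [0.011, 0.16, -0.01], [0.005, 0.009, -0.002]], [1, [0.011, 0.16, -0.01], [0.005, 0.009, -0.002]], [1, [0.011, 0.16, -0.01], [0.005, 0.009, -0.002]], [1, [0.011, 0.15, -0.01], [0.005, 0.009, -0.002]], [1, [0.011, 0.13, -0.01], [0.005, 0.009, -0.002]], [1, [0.0, 0.06, 0], [0.003, 0.005, -0.001]]])

```text
clock: 5.6
tool_pos: [0.4806, 0.0862, 0.1669]
orientation: [133.7, -37.7, 134.3]
force: [0.4, -0.9, -2.3]
opening: 0.0662
```

Run:
```python
from p2 import *
o,T0,p0,q=cur();print(o['force'],o['opening'])
T,gp,a=pose(75,33,50,-.065,.02,.15)
s=go(T,gp,hold=True)
for n,t in ((8,100),(4,120)):
  T,gp,a=pose(75,33,t,-.065,.02,.12)
  s=go(T,gp,hold=True,start=s,n=n)
```

```text
[ 0.4272387  -0.89463233 -2.29663412] 0.0662411279139843
rows 1 min 1 shift/row [0.0211, -0.0068, -0.0965] turn/row [0.0023, 0.0069, -0.0034] | clear (0.02, 'drw', 'finger', 1) speedfrac 0.32 margin 39 qend [-17.0, 19.0, -20.0, -62.0, -72.0, -16.0]
rows 8 min 6.3 shift/row [0.0075, 0.0007, -0.0027] turn/row [0.0038, 0.0141, -0.0095] | clear (0.004, 'drw', 'finger', 8) speedfrac 0.5 margin 40 qend [-17.0, 20.0, -18.0, -62.0, -72.0, -66.0]
rows 4 min 2.5 shift/row [0.0079, -0.0029, 0.0061] turn/row [0.003, 0.0113, -0.0076] | clear (0.006, 'drw', 'finger', 1) speedfrac 0.42 margin 41 qend [-17.0, 20.0, -17.0, -62.0, -72.0, -87.0]
```

Run:
```python
from p2 import *
T,gp,a=pose(75,33,95,-.065,.02,.125)
s=go(T,gp,hold=True,n=7)
```

```text
rows 7 min 6.0 shift/row [0.0104, 0.0001, -0.0151] turn/row [0.0043, 0.0154, -0.0102] | clear (0.006, 'drw', 'finger', 7) speedfrac 0.52 margin 40 qend [-17.0, 20.0, -18.0, -62.0, -72.0, -61.0]
```

Call:
send_rows(commands=[[1, [0.01, 0.0, -0.015], [0.0043, 0.0154, -0.0102]], [1, [0.01, 0.0, -0.015], [0.0043, 0.0154, -0.0102]], [1, [0.01, 0.0, -0.015], [0.0043, 0.0154, -0.0102]], [1, [0.01, 0.0, -0.015], [0.0043, 0.0154, -0.0102]], [1, [0.01, 0.0, -0.015], [0.0043, 0.0154, -0.0102]], [1, [0.01, 0.0, -0.015], [0.0043, 0.0154, -0.0102]], [1, [0.01, 0.0, -0.015], [0.0043, 0.0154, -0.0102]]])

```text
clock: 6.3
tool_pos: [0.4969, 0.0891, 0.147]
orientation: [-170.5, -56.7, 63.8]
force: [-0.1, -0.1, -1.4]
opening: 0.0663
```

Run:
```python
from p2 import *
from plant import snapshot
import cv2
o,T0,p0,q=cur();print(o['force'],o['opening'])
r,a=lowrim(T0,p0-G0*T0[:,2]);print('rim',(r-SF)@SX,(r-SF)@SY,r[2],'tilt',np.degrees(np.arccos(a[2])))
for t,n in ((115,6),(135,6),(155,4),(170,3)):
  T,gp,a=pose(75,33,t,-.065,.02,.12)
  if t==115:s=go(T,gp,hold=True,n=n)
  else: s=go(T,gp,hold=True,n=n,start=s)
a=snapshot("side")["color"][170:320,180:380];b=snapshot("top")["color"][150:300,260:460]
cv2.imwrite("pics/p1.png",np.hstack([cv2.resize(a,None,fx=2,fy=2,interpolation=2),cv2.resize(b,None,fx=2,fy=2,interpolation=2)]))
```

```text
[-0.07354553 -0.07284785 -1.40234781] 0.06633285425542185
rim -0.06761325902093861 0.022581170617811716 0.1309131720098339 tilt 76.331894322159
rows 6 min 2.4 shift/row [0.0066, -0.0034, -0.0032] turn/row [0.0018, 0.0071, -0.0048] | clear (0.012, 'drw', 'finger', 1) speedfrac 0.25 margin 41 qend [-17.0, 20.0, -17.0, -62.0, -72.0, -82.0]
rows 6 min 2.5 shift/row [0.0048, -0.0026, 0.0029] turn/row [0.002, 0.0075, -0.005] | clear (0.015, 'drw', 'finger', 1) speedfrac 0.28 margin 42 qend [-17.0, 20.0, -16.0, -62.0, -72.0, -102.0]
rows 4 min 2.5 shift/row [0.0052, -0.0042, 0.0023] turn/row [0.003, 0.0113, -0.0076] | clear (0.031, 'drw', 'finger', 1) speedfrac 0.41 margin 43 qend [-17.0, 20.0, -16.0, -61.0, -73.0, -123.0]
rows 3 min 1.9 shift/row [0.0035, -0.003, 0.0009] turn/row [0.003, 0.0113, -0.0076] | clear (0.047, 'cup', '1', 1) speedfrac 0.4 margin 36 qend [-17.0, 20.0, -15.0, -61.0, -73.0, -138.0]
```

View pics/p1.png

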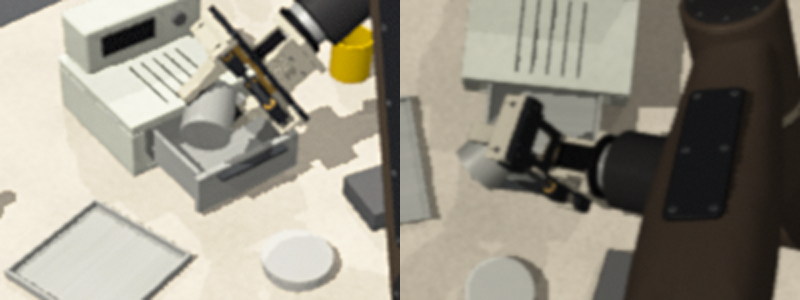

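The side view (left half) shows the tilted cup at about (212,115), just above the open drawer. No balls are visible on the bench. I'll continue the pour slowly.

Call:
send_rows(commands=[[1, [0.0066, -0.0034, -0.003], [0.0018, 0.0071, -0.0048]], [1, [0.0066, -0.0034, -0.003], [0.0018, 0.0071, -0.0048]], [1, [0.0066, -0.0034, -0.003], [0.0018, 0.0071, -0.0048]], [1, [0.0066, -0.0034, -0.003], [0.0018, 0.0071, -0.0048]], [1, [0.0066, -0.0034, -0.003], [0.0018, 0.0071, -0.0048]], [1, [0.0066, -0.0034, -0.003], [0.0018, 0.0071, -0.0048]], [1, [0.005, -0.0026, 0.003], [0.002, 0.0075, -0.005]], [1, [0.005, -0.0026, 0.003], [0.002, 0.0075, -0.005]], [1, [0.005, -0.0026, 0.003], [0.002, 0.0075, -0.005]], [1, [0.005, -0.0026, 0.003], [0.002, 0.0075, -0.005]], [1, [0.005, -0.0026, 0.003], [0.002, 0.0075, -0.005]], [1, [0.005, -0.0026, 0.003], [0.002, 0.0075, -0.005]]])

```text
clock: 7.6
tool_pos: [0.5126, 0.0786, 0.1554]
orientation: [-133.8, -37.7, 15.5]
force: [0.5, 0.0, -2.9]
opening: 0.0664
```

Run:
```python
from p2 import *
from plant import snapshot
import cv2
o,T0,p0,q=cur();print(o['force'],o['opening'])
r,a=lowrim(T0,p0-G0*T0[:,2]);print('rim',(r-SF)@SX,(r-SF)@SY,r[2],'tilt',np.degrees(np.arccos(a[2])))
for t,n in ((155,4),(172,4)):
  T,gp,a=pose(75,30,t,-.065,.02,.12)
  if t==155:s=go(T,gp,hold=True,n=n)
  else: s=go(T,gp,hold=True,n=n,start=s)
a=snapshot("side")["color"][170:320,180:380];b=snapshot("top")["color"][150:300,260:460]
cv2.imwrite("pics/p2.png",np.hstack([cv2.resize(a,None,fx=2,fy=2,interpolation=2),cv2.resize(b,None,fx=2,fy=2,interpolation=2)]))
```

```text
[ 0.52168594  0.04575077 -2.86782567] 0.06639758775530047
rim -0.06547481786147269 0.01806357651937837 0.12926981783851776 tilt 98.79811753724435
rows 4 min 2.8 shift/row [0.0069, -0.0042, -0.0051] turn/row [0.0055, 0.012, -0.0081] | clear (0.037, 'drw', 'finger', 1) speedfrac 0.37 margin 43 qend [-19.0, 22.0, -15.0, -63.0, -75.0, -120.0]
rows 4 min 2.1 shift/row [0.0025, -0.0026, 0.0006] turn/row [0.0026, 0.0099, -0.0059] | clear (0.047, 'cup', '1', 1) speedfrac 0.34 margin 36 qend [-19.0, 22.0, -15.0, -63.0, -75.0, -137.0]
```

View pics/p2.png

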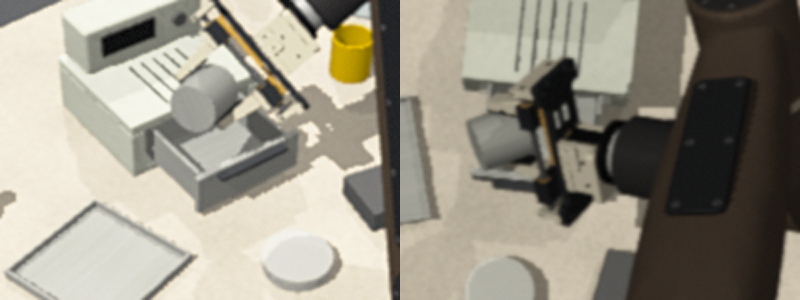

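The cup is now tilted about 99° and its underside shows at about (205,98). No balls are visible yet, inside or outside the drawer.

Call:
send_rows(commands=[[1, [0.006, -0.003, -0.004], [0.003, 0.008, -0.0055]], [1, [0.005, -0.003, -0.004], [0.003, 0.008, -0.0055]], [1, [0.005, -0.003, -0.003], [0.003, 0.008, -0.0055]], [1, [0.004, -0.003, -0.003], [0.003, 0.008, -0.0055]], [1, [0.004, -0.003, -0.003], [0.003, 0.008, -0.0055]], [1, [0.003, -0.003, -0.003], [0.003, 0.009, -0.0055]], [1, [0.0025, -0.0026, 0], [0.0026, 0.01, -0.006]], [1, [0.0025, -0.0026, 0], [0.0026, 0.01, -0.006]], [1, [0.0025, -0.0026, 0], [0.0026, 0.01, -0.006]], [1, [0, 0, 0], [0, 0, 0]], [1, [0, 0, 0], [0, 0, 0]]])

```text
clock: 8.8
tool_pos: [0.5199, 0.0722, 0.1556]
orientation: [-122.3, -11.6, -7.5]
force: [-0.1, 0.5, -0.1]
opening: 0.0662
```

```bash
cat > look.py <<'E'
from p2 import *
from plant import snapshot
import cv2,sys
o,T0,p0,q=cur();print(o['clock'],o['force'],o['opening'],p0,o['orientation'])
r,a=lowrim(T0,p0-G0*T0[:,2]);print('rim',(r-SF)@SX,(r-SF)@SY,r[2],'tilt',np.degrees(np.arccos(a[2])))
a=snapshot("side")["color"][170:320,180:380];b=snapshot("top")["color"][150:300,260:460]
cv2.imwrite(f"pics/{sys.argv[1]}.png",np.hstack([cv2.resize(a,None,fx=2,fy=2,interpolation=2),cv2.resize(b,None,fx=2,fy=2,interpolation=2)]))
if len(sys.argv)>2: cv2.imwrite(f"pics/{sys.argv[1]}w.png",snapshot("wrist")["color"])
E
python3 look.py p3 w
```

```text
8.8 [-0.12687478  0.52413273 -0.05227024] 0.06623646065377704 [0.51992359 0.0721824  0.15561653] [-122.25772078  -11.61040467   -7.48473604]
rim -0.0660518603604349 0.01886326785414847 0.12554954016393138 tilt 112.25173412278879
```

View pics/p3.png

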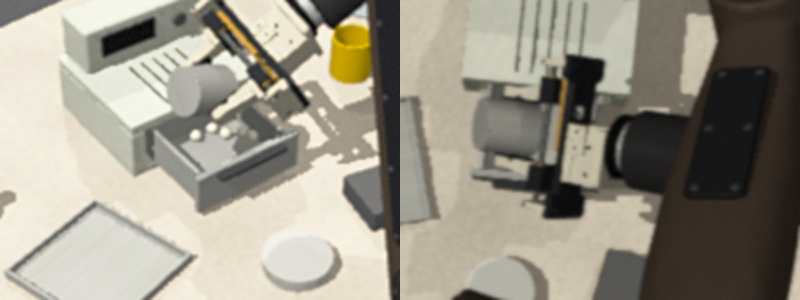

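View pics/p3w.png

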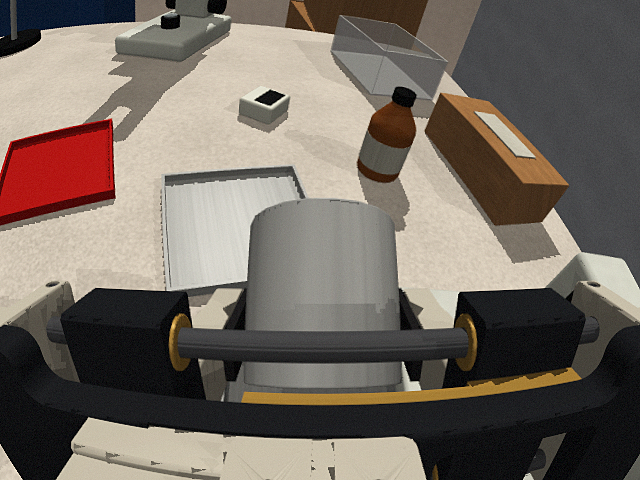

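The side view shows at least four white balls in the drawer, from (195,135) to (250,130). The wrist view shows the tray, bottle and timer undisturbed. I'll let everything settle, then look closer.

Call:
send_rows(commands=[[1, [0.0, 0.0, 0], [0.004, 0.01, -0.006]], [1, [0, 0, 0], [-0.004, -0.01, 0.006]], [1, [0, 0, 0], [0, 0, 0]], [1, [0, 0, 0], [0, 0, 0]], [1, [0, 0, 0], [0, 0, 0]]])

```text
clock: 9.45
tool_pos: [0.5196, 0.0724, 0.1556]
orientation: [-122.2, -11.6, -7.5]
force: [-0.3, -0.7, -1.6]
opening: 0.0662
```

Run:
```python
from plant import snapshot
import cv2
a=snapshot("side")["color"][200:290,240:360]
cv2.imwrite("pics/p4.png",cv2.resize(a,None,fx=6,fy=6,interpolation=2))
```

```text
(no output)
```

View pics/p4.png

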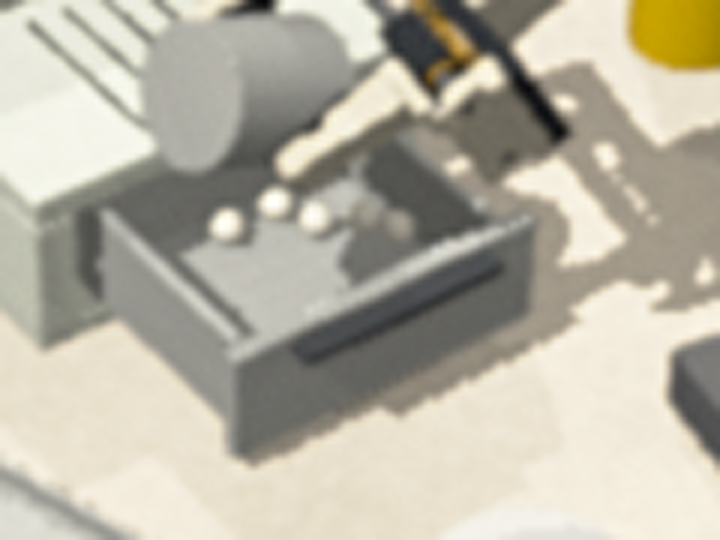

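Five balls are visible in the drawer: (228,223), (275,203), (314,215), (367,210) and (400,222). The sixth may be hidden behind the fingers, so I'll clear the cup away and recount.

```bash
cat > p3.py <<'E'
from p2 import *
def push(xlip,psi=24.5,p=35,z=.077,y=.039):
    T=orient(psi,p,1); return T,S(xlip-.040,y,z)
if __name__=="__main__":
    o,T0,p0,q=cur()
    s=(T0,p0,q)
    s=go(T0,p0-G0*T0[:,2]+[-.02,0,.06],start=s,hold=True)
    for th in (90,30):
        T=orient(70 if th==90 else 55,33,1,th);s=go(T,S(-.13 if th==90 else -.2,.03,.2),start=s,hold=True)
    T,gp=push(-.165);s=go(T,gp+[0,0,.1],start=s,hold=True)
    s=go(T,gp,start=s,hold=True)
    T,gp=push(-.022);s=go(T,gp,start=s,hold=True,dopen=0)
E
python3 p3.py
```

```text
rows 2 min 1.4 shift/row [-0.04, 0.0, 0.12] turn/row [0.0, 0.0, 0.0] | clear (0.083, 'cup', '1', 1) speedfrac 0.36 margin 34 qend [-18.0, 14.0, -15.0, -60.0, -78.0, -140.0]
rows 10 min 9.2 shift/row [-0.0166, 0.0024, -0.0103] turn/row [-0.0057, -0.0169, 0.01] | clear (0.055, 'drw', 'finger', 10) speedfrac 0.65 margin 35 qend [-19.0, 10.0, -23.0, -62.0, -72.0, -62.0]
rows 7 min 6.6 shift/row [-0.0377, 0.0028, 0.0] turn/row [-0.0091, -0.0175, 0.0074] | clear (0.056, 'drw', 'finger', 1) speedfrac 0.73 margin 22 qend [-24.0, -2.0, -36.0, -66.0, -64.0, -5.0]
no IK at 4 4
rows 4 min 3.5 shift/row [0.0009, 0.0029, -0.0235] turn/row [-0.0141, -0.01, -0.0092] | clear (0.074, 'cup', '3', 3) speedfrac 1.27 margin 12 qend [-2.0, -18.0, -47.0, -67.0, -30.0, -12.0]
rows 3 min 2.2 shift/row [0.0, 0.0, -0.1333] turn/row [0.0, 0.0, 0.0] | clear (0.016, 'drw', 'finger', 3) speedfrac 2.29 margin 0 qend [-40.0, 14.0, -58.0, -102.0, -49.0, 68.0]
rows 4 min 3.2 shift/row [0.1423, -0.0138, 0.0] turn/row [0.0, 0.0, 0.0] | clear (-0.011, 'drw', 'finger', 4) speedfrac 0.58 margin 16 qend [-24.0, 17.0, -42.0, -105.0, -39.0, 52.0]
```

```bash
cat > p4.py <<'E'
from p2 import *
def lead(T):
    f=max(float(SX@(T@[sx*.054,sy*.0105,z])) for sx in(-1,1) for sy in(-1,1) for z in(0,))+G0*float(SX@T[:,2])
    b=max(float(SX@(T@[sx*.097,sy*.039,-.047])) for sx in(-1,1) for sy in(-1,1))
    c=max((cuppts(T,np.zeros(3))@SX))
    return f,b,c
if __name__=="__main__":
  for psi in (30,45,60,75,90):
   for p in (35,45,55,65):
    T=orient(psi,p,1);f,b,c=lead(T);mm=[]
    for xl in (-.15,-.022):
        gp=S(xl-f,0,.066)+G0*np.array([0,0,-T[2,2]]);gp+=SY*.02
        qs=ikall(T,gp+G0*T[:,2],SEEDS[-8:]); mm+= [round(max(map(margin,qs))) if qs else None]
    print(psi,p,np.round([f,b,c],3),mm, 'cupbottom',(cuppts(T,gp)[:,2].min()).round(3))
E
python3 p4.py
```

```text
30 35 [0.049 0.043 0.033] [6, 19] cupbottom 0.031
30 45 [0.048 0.052 0.036] [11, 23] cupbottom 0.029
30 55 [0.047 0.06  0.039] [None, 12] cupbottom 0.028
30 65 [0.046 0.069 0.04 ] [None, 12] cupbottom 0.027
45 35 [0.055 0.065 0.033] [13, 26] cupbottom 0.031
45 45 [0.055 0.071 0.036] [15, 27] cupbottom 0.029
45 55 [0.054 0.078 0.038] [13, 26] cupbottom 0.028
45 65 [0.053 0.085 0.039] [5, 23] cupbottom 0.028
60 35 [0.058 0.082 0.033] [20, 33] cupbottom 0.031
60 45 [0.058 0.086 0.035] [20, 32] cupbottom 0.029
60 55 [0.057 0.09  0.036] [18, 31] cupbottom 0.028
60 65 [0.056 0.095 0.037] [15, 29] cupbottom 0.027
75 35 [0.057 0.093 0.033] [26, 40] cupbottom 0.031
75 45 [0.057 0.095 0.034] [25, 39] cupbottom 0.029
75 55 [0.056 0.096 0.034] [23, 37] cupbottom 0.028
75 65 [0.056 0.098 0.035] [20, 34] cupbottom 0.028
90 35 [0.053 0.102 0.033] [33, 47] cupbottom 0.031
90 45 [0.053 0.102 0.034] [31, 45] cupbottom 0.029
90 55 [0.054 0.102 0.034] [28, 42] cupbottom 0.028
90 65 [0.054 0.102 0.035] [24, 38] cupbottom 0.027
```

```bash
cat > p5.py <<'E'
from p4 import *
PSI,PP=55,60
Tp=orient(PSI,PP,1);f,b,c=lead(Tp)
def push(xl,z=.064):
    gp=S(xl-f,.03,z)+G0*np.array([0,0,-Tp[2,2]]); return Tp,gp
def bodyclear(q,dopen):
    P,r,n=robotpts(q);k=n!='finger';L=np.c_[(P-SF)@SX,(P-SF)@SY,P[:,2]][k];r=r[k]
    return [round(float((box(L,np.array(a),np.array(b_))-r).min()),3) for a,b_ in (([0,-.11,0],[.2,.11,.092]),([.13,-.11,0],[.2,.11,.167]),([-.01-dopen,-.085,0],[0,.085,.073]))]
if __name__=="__main__":
    o,T0,p0,q=cur()
    s=go(T0,p0-G0*T0[:,2]+[-.02,0,.06],hold=True)
    T=orient(70,36,1,90);s=go(T,S(-.13,.03,.2),start=s,hold=True)
    T=orient(60,48,1,30);s=go(T,S(-.2,.03,.2),start=s,hold=True)
    T,gp=push(-.165);s=go(T,gp+[0,0,.1],start=s,hold=True)
    s=go(T,gp,start=s,hold=True);print(f,gp,bodyclear(s[2],.111))
    for xl,d in ((-.09,.07),(-.05,.026),(-.022,0)):
        T,gp=push(xl);s=go(T,gp,start=s,hold=True,dopen=d);print(bodyclear(s[2],d))
E
python3 p5.py
```

```text
rows 2 min 1.4 shift/row [-0.04, 0.0, 0.12] turn/row [0.0, 0.0, 0.0] | clear (0.083, 'cup', '1', 1) speedfrac 0.36 margin 34 qend [-18.0, 14.0, -15.0, -60.0, -78.0, -140.0]
rows 10 min 9.2 shift/row [-0.0167, 0.0022, -0.0107] turn/row [-0.0062, -0.0164, 0.0105] | clear (0.056, 'drw', 'finger', 10) speedfrac 0.62 margin 35 qend [-17.0, 9.0, -23.0, -59.0, -70.0, -65.0]
rows 7 min 6.9 shift/row [-0.0392, 0.0019, -0.0017] turn/row [-0.0113, -0.0141, 0.0122] | clear (0.058, 'drw', 'finger', 1) speedfrac 0.42 margin 24 qend [-2.0, -9.0, -34.0, -48.0, -53.0, -32.0]
rows 4 min 3.6 shift/row [-0.0219, -0.0012, -0.022] turn/row [-0.0134, -0.006, 0.0135] | clear (0.084, 'drw', 'finger', 1) speedfrac 0.83 margin 14 qend [24.0, -16.0, -44.0, -24.0, -38.0, -43.0]
rows 3 min 2.2 shift/row [0.0, 0.0, -0.1333] turn/row [0.0, 0.0, 0.0] | clear (0.018, 'drw', 'finger', 3) speedfrac 0.84 margin 13 qend [17.0, -2.0, -46.0, -41.0, -29.0, -19.0]
0.056109387907676445 [0.36210176 0.0723301  0.08028128] [0.14, 0.262, 0.052]
rows 2 min 1.7 shift/row [0.1493, -0.0144, 0.0] turn/row [0.0, 0.0, 0.0] | clear (-0.011, 'drw', 'finger', 2) speedfrac 0.43 margin 21 qend [11.0, 5.0, -37.0, -41.0, -32.0, -13.0]
[0.075, 0.187, 0.03]
rows 1 min 1 shift/row [0.1593, -0.0154, 0.0] turn/row [0.0, 0.0, 0.0] | clear (-0.011, 'drw', 'finger', 1) speedfrac 0.36 margin 25 qend [9.0, 9.0, -33.0, -41.0, -33.0, -13.0]
[0.044, 0.147, 0.032]
rows 1 min 1 shift/row [0.1115, -0.0108, 0.0] turn/row [0.0, 0.0, 0.0] | clear (-0.011, 'drw', 'finger', 1) speedfrac 0.25 margin 28 qend [8.0, 11.0, -30.0, -40.0, -34.0, -12.0]
[0.024, 0.119, 0.031]
```

Call:
send_rows(commands=[[1, [-0.03, 0, 0.1], [0, 0, 0]], [1, [-0.04, 0, 0.13], [0, 0, 0]], [1, [-0.01, 0, 0.02], [-0.003, -0.008, 0.005]], [1, [-0.0167, 0.002, -0.01], [-0.006, -0.0164, 0.0105]], [1, [-0.0167, 0.002, -0.01], [-0.006, -0.0164, 0.0105]], [1, [-0.0167, 0.002, -0.01], [-0.006, -0.0164, 0.0105]], [1, [-0.0167, 0.002, -0.01], [-0.006, -0.0164, 0.0105]], [1, [-0.0167, 0.002, -0.01], [-0.006, -0.0164, 0.0105]], [1, [-0.0167, 0.002, -0.01], [-0.006, -0.0164, 0.0105]]])

```text
clock: 10.4
tool_pos: [0.4728, 0.0754, 0.205]
orientation: [-147.6, -47.4, 32.2]
force: [-0.1, -0.1, -1.7]
opening: 0.0665
```

```bash
python3 look.py p5
python3 - <<'E'
from h import *
c=cloud(load("top0.npz"))
for n,(u,v) in dict(disc=(310,296),pad=(378,293)).items():
    q=c[v-30:v+30,u-30:u+30].reshape(-1,3);q=q[(q[:,2]>.006)&(q[:,2]<.06)&(q[:,0]<.42)];print(n,cv2.minAreaRect(q[:,:2].astype(np.float32)),np.percentile(q[:,2],[50,99]))
E
```

```text
10.4 [-0.10022099 -0.08927982 -1.72607897] 0.0664855390943696 [0.47282636 0.07540313 0.20495328] [-147.57822388  -47.37420986   32.18728965]
rim -0.09923356385874502 0.007756747842154455 0.18346800081205636 tilt 88.2543272422479
disc ((0.3172946572303772, 0.07872309535741806), (0.1576218158006668, 0.15608158707618713), 0.7672746777534485) [0.02308797 0.03151372]
pad ((0.3414166569709778, -0.08960002660751343), (0.12667343020439148, 0.18771880865097046), 28.425479888916016) [0.03416571 0.04260848]
```

View pics/p5.png

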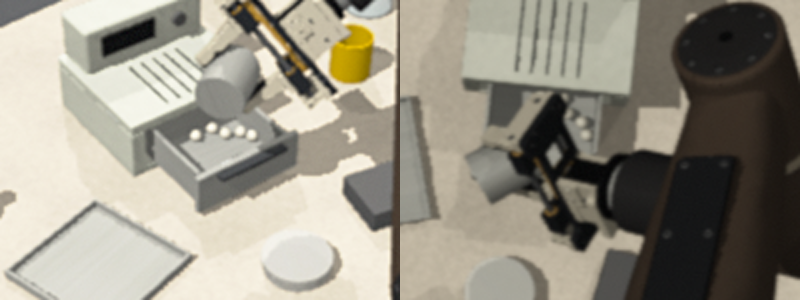

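Run:
```python
from h import *
s=load("top0.npz");c=cloud(s)
for n,(u0,u1,v0,v1,h) in dict(disc=(288,334,274,316,.012),pad=(352,408,270,314,.012)).items():
    q=c[v0:v1,u0:u1].reshape(-1,3);q=q[(q[:,2]>h)&(q[:,2]<.06)];print(n,len(q),q.min(0).round(3),q.max(0).round(3),np.percentile(q[:,2],[10,50,90]).round(4))
from plant import snapshot
t=snapshot("top");np.savez("top2.npz",**t)
a=t["color"];b=s["color"]
cv2.imwrite("pics/cmp.png",np.hstack([cv2.resize(b[100:250,310:443],None,fx=3,fy=4,interpolation=2),cv2.resize(a[100:250,310:443],None,fx=3,fy=4,interpolation=2)]))
w=cloud(t);print(w[157:163,403:410,2].round(3)); print(pix(t,406,159,.0085))
```

```text
disc 972 [0.271 0.033 0.014] [0.364 0.124 0.036] [0.0193 0.0235 0.028 ]
pad 1127 [ 0.278 -0.16   0.012] [ 0.375 -0.043  0.046] [0.03   0.0343 0.0388]
[[ 0.004 -0.006 -0.007  0.001  0.     0.003  0.584]
 [ 0.006  0.001  0.     0.004  0.581  0.581  0.584]
 [-0.005  0.002  0.002  0.584  0.582  0.589  0.589]
 [ 0.001  0.005  0.583  0.587  0.589  0.589  0.591]
 [ 0.582  0.584  0.583  0.591  0.589  0.592  0.592]
 [ 0.587  0.588  0.585  0.588  0.59   0.591  0.596]]
[ 0.69144804 -0.18113084  0.0085    ]
```

View pics/cmp.png

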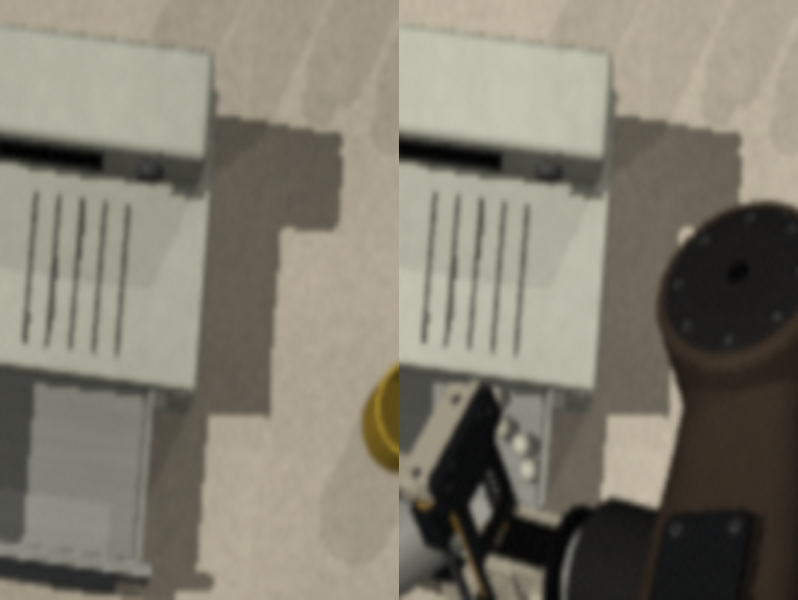

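The white spot at (690,230) in the comparison is only sunlit bench, with depth at bench level. The grey disc and the dark pad stand close in front of the drawer, so I'll shift the push line into the gap between them.

```bash
sed -i 's/gp=S(xl-f,.03,z)/gp=S(xl-f,-.015,z)/' p5.py
python3 - <<'E'
from p5 import *
T=orient(60,48,1,30);s=go(T,S(-.19,-.0,.2),hold=True)
T,gp=push(-.15);s=go(T,gp+[0,0,.1],start=s,hold=True)
s=go(T,gp,start=s,hold=True);print(bodyclear(s[2],.111))
T,gp=push(-.022);s=go(T,gp,start=s,hold=True,dopen=0);print(bodyclear(s[2],0))
E
```

```text
rows 10 min 9.9 shift/row [-0.0305, -0.01, -0.0076] turn/row [-0.0097, -0.0152, 0.0128] | clear (0.069, 'drw', 'finger', 4) speedfrac 0.55 margin 26 qend [-8.0, -6.0, -32.0, -48.0, -57.0, -27.0]
rows 4 min 3.6 shift/row [-0.0184, -0.0166, -0.022] turn/row [-0.0134, -0.006, 0.0135] | clear (0.075, 'cup', '4', 4) speedfrac 0.56 margin 19 qend [10.0, -12.0, -39.0, -30.0, -45.0, -27.0]
rows 3 min 2.2 shift/row [0.0, 0.0, -0.1333] turn/row [0.0, 0.0, 0.0] | clear (0.003, 'drw', 'finger', 3) speedfrac 0.64 margin 16 qend [4.0, 1.0, -42.0, -42.0, -35.0, -7.0]
[0.126, 0.247, 0.049]
rows 3 min 2.8 shift/row [0.1699, -0.0164, 0.0] turn/row [0.0, 0.0, 0.0] | clear (-0.011, 'drw', 'finger', 3) speedfrac 0.42 margin 29 qend [2.0, 12.0, -29.0, -41.0, -38.0, -6.0]
[0.024, 0.119, 0.042]
```

Call:
send_rows(commands=[[1, [-0.03, -0.01, -0.0076], [-0.0097, -0.0152, 0.0128]], [1, [-0.03, -0.01, -0.0076], [-0.0097, -0.0152, 0.0128]], [1, [-0.03, -0.01, -0.0076], [-0.0097, -0.0152, 0.0128]], [1, [-0.03, -0.01, -0.0076], [-0.0097, -0.0152, 0.0128]], [1, [-0.03, -0.01, -0.0076], [-0.0097, -0.0152, 0.0128]], [1, [-0.03, -0.01, -0.0076], [-0.0097, -0.0152, 0.0128]], [1, [-0.03, -0.01, -0.0076], [-0.0097, -0.0152, 0.0128]], [1, [-0.03, -0.01, -0.0076], [-0.0097, -0.0152, 0.0128]], [1, [-0.03, -0.01, -0.0076], [-0.0097, -0.0152, 0.0128]], [1, [-0.03, -0.01, -0.0076], [-0.0097, -0.0152, 0.0128]]])

```text
clock: 11.55
tool_pos: [0.3996, 0.049, 0.1862]
orientation: [142.0, -19.2, 126.8]
force: [-0.9, 0.3, -0.7]
opening: 0.0662
```

```bash
python3 look.py p6
python3 - <<'E'
from p5 import *
T,gp=push(-.15);s=go(T,gp+[0,0,.1],hold=True)
from plant import snapshot
import cv2
a=snapshot("side")["color"][200:290,240:360]
cv2.imwrite("pics/p6b.png",cv2.resize(a,None,fx=6,fy=6,interpolation=2))
a=snapshot("top")["color"][170:270,260:400]
cv2.imwrite("pics/p6c.png",cv2.resize(a,None,fx=5,fy=5,interpolation=2))
E
```

```text
11.55 [-0.91370292  0.30086589 -0.72279334] 0.06618300440955281 [0.39956393 0.04897729 0.18617345] [141.98555088 -19.17753915 126.80938139]
rim -0.1465912452127166 -0.004382030828812785 0.20831778276599 tilt 25.40412040564532
rows 4 min 3.6 shift/row [-0.0204, -0.0155, -0.0223] turn/row [-0.0133, -0.0058, 0.0135] | clear (0.075, 'cup', '4', 4) speedfrac 0.56 margin 19 qend [10.0, -12.0, -39.0, -30.0, -45.0, -27.0]
```

View pics/p6b.png

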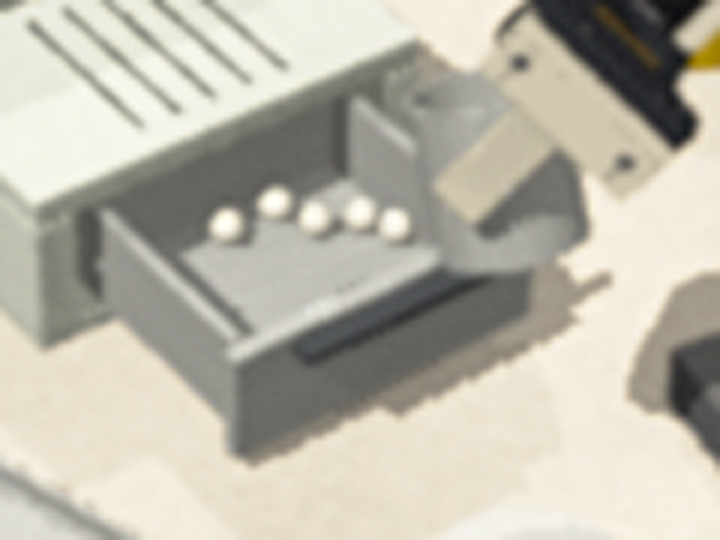

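View pics/p6c.png

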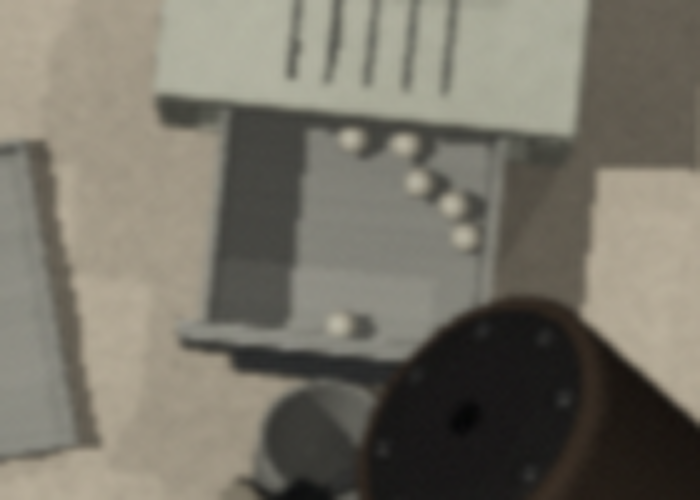

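The top view shows all six balls in the drawer: (352,140), (405,143), (420,183), (455,205), (463,237) and (342,324). The sixth was hidden behind the front panel in the side view. Next is the push pose.

Call:
send_rows(commands=[[1, [-0.02, -0.0155, -0.022], [-0.0133, -0.0058, 0.0135]], [1, [-0.02, -0.0155, -0.022], [-0.0133, -0.0058, 0.0135]], [1, [-0.02, -0.0155, -0.022], [-0.0133, -0.0058, 0.0135]], [1, [-0.02, -0.0155, -0.022], [-0.0133, -0.0058, 0.0135]], [1, [0, 0, 0], [0, 0, 0]]])

```text
clock: 12.25
tool_pos: [0.3833, 0.0329, 0.1641]
orientation: [150.4, -0.5, 144.3]
force: [-0.2, 0.3, -1.3]
opening: 0.066
```

Run:
```python
from p5 import *
o,T0,p0,q=cur();print(o['force'],p0)
T,gp=push(-.15);s=go(T,gp,hold=True,n=4)
```

```text
[-0.16313121  0.33429361 -1.32382637] [0.38325496 0.03293443 0.1641078 ]
rows 4 min 2.2 shift/row [-0.0052, 0.0009, -0.1001] turn/row [0.0, -0.0005, 0.0005] | clear (0.003, 'drw', 'finger', 4) speedfrac 0.52 margin 16 qend [4.0, 1.0, -42.0, -42.0, -35.0, -7.0]
```

Call:
send_rows(commands=[[1, [-0.0052, 0.001, -0.1], [0, -0.0005, 0.0005]], [1, [-0.0052, 0.001, -0.1], [0, -0.0005, 0.0005]], [1, [-0.0052, 0.001, -0.1], [0, -0.0005, 0.0005]], [1, [-0.0052, 0.001, -0.08], [0, -0.0005, 0.0005]], [1, [0, 0, 0], [0, 0, 0]]])

```text
clock: 12.75
tool_pos: [0.3822, 0.0374, 0.0682]
orientation: [149.5, -0.9, 143.8]
force: [0.5, -0.3, -0.5]
opening: 0.0662
```

```bash
python3 look.py p7
python3 - <<'E'
from p5 import *
T,gp=push(-.15);s=go(T,gp,hold=True,n=1)
T,gp=push(-.030);s=go(T,gp,hold=True,dopen=0,n=8,start=s)
E
```

```text
12.75 [ 0.50744165 -0.26763411 -0.48120006] 0.06623658408987397 [0.3821756  0.03736474 0.06823106] [149.47949521  -0.94353521 143.75657134]
rim -0.18060160702299594 0.022636574160135498 0.09321766998843295 tilt 24.49655288289326
rows 1 min 1 shift/row [-0.0218, -0.0126, -0.0257] turn/row [-0.0024, -0.0006, 0.0032] | clear (0.003, 'drw', 'finger', 1) speedfrac 0.13 margin 16 qend [4.0, 1.0, -42.0, -42.0, -35.0, -7.0]
rows 8 min 2.7 shift/row [0.0597, -0.0058, 0.0] turn/row [0.0, 0.0, 0.0] | clear (-0.006, 'drw', 'finger', 8) speedfrac 0.15 margin 29 qend [2.0, 11.0, -30.0, -41.0, -38.0, -6.0]
```

View pics/p7.png

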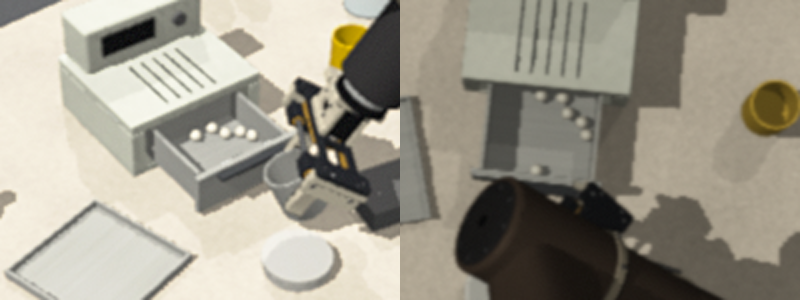

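The gripper is in front of the drawer lip at about (320,150) in the side view, with the cup in hand and all six balls in the drawer. I'll push gently along the steriliser's x.

Call:
send_rows(commands=[[1, [-0.01, -0.01, -0.02], [-0.002, 0, 0.002]], [1, [0.02, -0.002, -0.004], [0, 0, 0]], [1, [0.03, -0.003, 0], [0, 0, 0]], [1, [0.04, -0.004, 0], [0, 0, 0]], [1, [0.04, -0.004, 0], [0, 0, 0]], [1, [0.04, -0.004, 0], [0, 0, 0]]])

```text
clock: 13.45
tool_pos: [0.4275, 0.0303, 0.0677]
orientation: [149.8, -0.2, 144.6]
force: [-2.7, -0.5, -1.1]
opening: 0.0664
```

```bash
python3 look.py p8
python3 - <<'E'
from p5 import *
T,gp=push(-.030);s=go(T,gp,hold=True,dopen=0)
E
```

```text
13.45 [-2.66269982 -0.53382632 -1.07557709] 0.06639142099448478 [0.4274923  0.03031795 0.06767448] [149.79901009  -0.17319672 144.57566736]
rim -0.136324655158093 0.021067337936706624 0.0925030875977978 tilt 24.799576639551262
rows 2 min 1.5 shift/row [0.137, -0.0156, -0.0078] turn/row [-0.0003, 0.0001, 0.0006] | clear (-0.006, 'drw', 'finger', 2) speedfrac 0.34 margin 29 qend [2.0, 11.0, -30.0, -41.0, -38.0, -6.0]
```

View pics/p8.png

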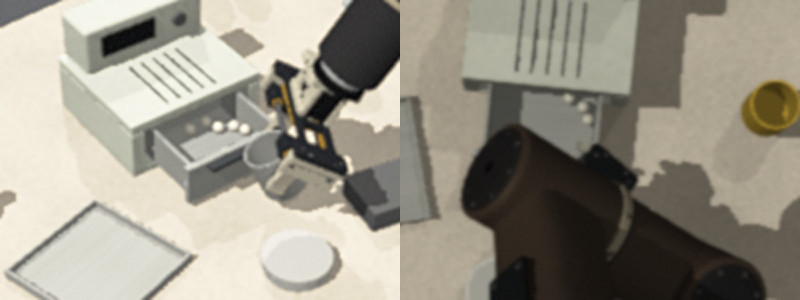

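The push works: about 2.7 N of contact force and the drawer is closing.

Call:
send_rows(commands=[[1, [0.04, -0.004, -0.004], [0, 0, 0]], [1, [0.04, -0.004, -0.004], [0, 0, 0]], [1, [0.04, -0.004, -0.004], [0, 0, 0]], [1, [0.04, -0.004, 0], [0, 0, 0]], [1, [0.04, -0.004, 0], [0, 0, 0]], [1, [0.03, -0.003, 0], [0, 0, 0]]])

```text
clock: 14.15
tool_pos: [0.4923, 0.024, 0.0668]
orientation: [149.6, 0.1, 144.6]
force: [-2.3, 0.2, 1.8]
opening: 0.0667
```

```bash
python3 look.py p9
python3 - <<'E'
from p5 import *
T,gp=push(-.024);s=go(T,gp,hold=True,dopen=0,n=4)
E
```

```text
14.15 [-2.32152394  0.20226438  1.8243647 ] 0.06673179162217308 [0.4923075  0.02400065 0.06675729] [1.49589394e+02 1.47051016e-01 1.44560566e+02]
rim -0.07174371127173733 0.02122075996420179 0.09169876269924629 tilt 24.589806444358548
rows 4 min 1 shift/row [0.0108, -0.0022, -0.0027] turn/row [-0.0002, 0.0003, 0.0003] | clear (-0.011, 'drw', 'finger', 4) speedfrac 0.03 margin 29 qend [2.0, 12.0, -29.0, -41.0, -38.0, -6.0]
```

View pics/p9.png

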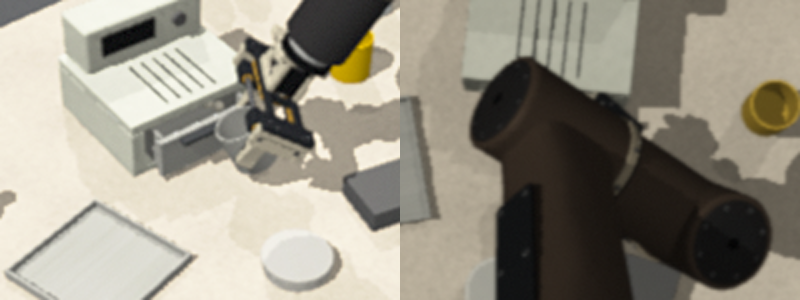

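The drawer is nearly shut. I'll continue in small steps and watch the force.

Call:
send_rows(commands=[[1, [0.02, -0.002, -0.003], [0, 0, 0]], [1, [0.02, -0.002, 0], [0, 0, 0]], [1, [0.015, -0.0015, 0], [0, 0, 0]]])

```text
clock: 14.55
tool_pos: [0.5065, 0.0226, 0.0659]
orientation: [149.6, 0.1, 144.6]
force: [-1.7, 0.4, 3.0]
opening: 0.0663
```

Call:
send_rows(commands=[[1, [0.012, -0.001, 0], [0, 0, 0]], [1, [0.012, -0.001, 0], [0, 0, 0]]])

```text
clock: 14.75
tool_pos: [0.5128, 0.0221, 0.0659]
orientation: [149.6, 0.1, 144.6]
force: [-2.5, -0.7, 2.0]
opening: 0.0661
```

```bash
python3 look.py p10
```

```text
14.75 [-2.45479021 -0.66717025  2.0483101 ] 0.06608623289190095 [0.51275358 0.02205615 0.06586846] [1.49597060e+02 1.35524851e-01 1.44559025e+02]
rim -0.05118474715352681 0.02124412469513354 0.09080586657775618 tilt 24.59740982368768
```

View pics/p10.png

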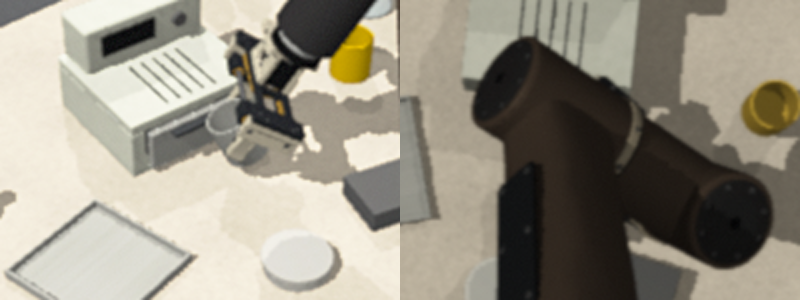

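Call:
send_rows(commands=[[1, [0.012, -0.001, 0], [0, 0, 0]], [1, [0.012, -0.001, 0], [0, 0, 0]]])

```text
clock: 15.05
tool_pos: [0.5161, 0.0219, 0.0653]
orientation: [149.7, -0.1, 144.7]
force: [-20.7, -5.0, 20.3]
opening: 0.0661
```

```bash
cat > lip.py <<'E'
from p2 import *
from h import cloud
from plant import snapshot
def lip():
    w=cloud(snapshot("side")).reshape(-1,3);L=np.c_[(w-SF)@SX,(w-SF)@SY,w[:,2]]
    k=L[(L[:,0]>-.16)&(L[:,0]<.01)&(L[:,1]>.01)&(L[:,1]<.08)&(L[:,2]>.03)&(L[:,2]<.058)]
    for y0 in (.02,.035,.05,.065):
        m=k[(abs(k[:,1]-y0)<.0075)]; print(y0,len(m),np.percentile(m[:,0],[5,25,50]).round(4) if len(m) else '')
lip()
E
python3 lip.py
```

```text
0.02 23 [-0.0105 -0.008  -0.0067]
0.035 24 [-0.0103 -0.0081 -0.0072]
0.05 30 [-0.0103 -0.0089 -0.008 ]
0.065 34 [-0.0093 -0.0084 -0.0071]
```

The force rose to about 20 N, and the depth image puts the panel front at -10 mm, which is the home position. I'll back off and plan the tray placing.

Call:
send_rows(commands=[[1, [-0.04, 0.004, 0], [0, 0, 0]], [1, [-0.1, 0.01, 0.02], [0, 0, 0]], [1, [-0.1, 0.01, 0.1], [0, 0, 0]], [1, [-0.08, 0.02, 0.16], [0, 0, 0]]])

```text
clock: 15.5
tool_pos: [0.4323, 0.032, 0.1305]
orientation: [150.1, -0.7, 144.5]
force: [0.6, 1.4, 0.6]
opening: 0.0661
```

```bash
cat > p6.py <<'E'
from p5 import *
Tg=R.from_euler('xyz',[125.3186,-.111,144.997],degrees=True).as_matrix()
def tr(psi): return e('z',psi-55)@Tg
OFF=np.array([-.010,.012,0])
if __name__=="__main__":
    o,T0,p0,q0=cur();print(o['force'],p0)
    print('aT',aT,Tg.T@[0,0,1])
    for psi in (60,75,90,105,170,-110):
        T=tr(psi);c=TRAY+OFF+[0,0,.0453+.004]
        q=ikall(T,c+G0*T[:,2],SEEDS[-8:]+[q0])
        for x in q: print(psi,x.round(),round(margin(x)),clear(x,0),bodyclear(x,0))
E
python3 p6.py; python3 lip.py
```

```text
[0.57100222 1.42794152 0.57647702] [0.43232383 0.03203067 0.13049098]
aT [ 0.          0.81915204 -0.57357644] [ 0.00193731  0.81594843 -0.57812145]
60 [  1.  23. -34. -94. -44.  49.] 24 (np.float64(0.02731507783215147), 'bench', 'finger') [0.08, 0.198, 0.081]
75 [  4.  26. -27. -80. -52.  43.] 31 (np.float64(0.02731507783213887), 'bench', 'finger') [0.057, 0.184, 0.055]
90 [  6.  29. -19. -69. -60.  41.] 39 (np.float64(0.025815791985196634), 'ster', 'body') [0.026, 0.15, 0.041]
105 [  9.  33. -12. -60. -69.  41.] 46 (np.float64(0.02631660190286457), 'ster', 'body') [0.026, 0.113, 0.055]
170 [  29.   48.   14.  -31. -102.   58.] 58 (np.float64(0.027315077833034777), 'bench', 'finger') [0.027, 0.079, 0.056]
-110 [ 58.  49.  -2.  10. -93.  98.] 56 (np.float64(0.027315077829325313), 'bench', 'finger') [0.13, 0.207, 0.156]
0.02 22 [-0.0102 -0.0086 -0.0069]
0.035 23 [-0.0093 -0.0082 -0.0069]
0.05 31 [-0.0095 -0.008  -0.0063]
0.065 37 [-0.0101 -0.0082 -0.007 ]
```

Run:
```python
from p6 import *
T=tr(75);c=TRAY+OFF
o,T0,p0,q0=cur()
s=go(T0,p0-G0*T0[:,2]+[-.01,.04,.06],hold=True,dopen=0)
s=go(T,c+[0,0,.15],hold=True,dopen=0,start=s)
s=go(T,c+[0,0,.065],hold=True,dopen=0,start=s)
```

```text
rows 2 min 1.6 shift/row [-0.02, 0.08, 0.12] turn/row [0.0, 0.0, 0.0] | clear (0.112, 'drw', 'finger', 1) speedfrac 0.71 margin 23 qend [17.0, -11.0, -35.0, -26.0, -44.0, -38.0]
rows 6 min 5.2 shift/row [0.0342, 0.1458, -0.0396] turn/row [0.0103, -0.0049, 0.0093] | clear (0.09, 'ster', 'body', 5) speedfrac 0.87 margin 33 qend [8.0, 13.0, -25.0, -71.0, -53.0, 24.0]
rows 2 min 1.9 shift/row [0.0, 0.0, -0.17] turn/row [0.0, 0.0, 0.0] | clear (0.043, 'bench', 'finger', 2) speedfrac 0.65 margin 32 qend [5.0, 24.0, -27.0, -78.0, -52.0, 40.0]
```

Call:
send_rows(commands=[[1, [-0.02, 0.06, 0.1], [0, 0, 0]], [1, [-0.02, 0.08, 0.12], [0, 0, 0]], [1, [0.025, 0.11, -0.02], [0.0075, -0.0037, 0.007]], [1, [0.025, 0.11, -0.03], [0.0075, -0.0037, 0.007]], [1, [0.025, 0.11, -0.03], [0.0075, -0.0037, 0.007]], [1, [0.025, 0.11, -0.03], [0.0075, -0.0037, 0.007]], [1, [0.025, 0.11, -0.03], [0.0075, -0.0037, 0.007]], [1, [0.025, 0.11, -0.03], [0.0075, -0.0037, 0.007]], [1, [0.025, 0.11, -0.03], [0.0075, -0.0037, 0.007]], [1, [0.025, 0.09, -0.03], [0.0075, -0.0037, 0.007]]])

```text
clock: 16.55
tool_pos: [0.4759, 0.2931, 0.1478]
orientation: [123.9, 1.6, 165.1]
force: [-0.5, 0.6, -1.5]
opening: 0.0661
```

Run:
```python
from p6 import *
T=tr(75);c=TRAY+OFF
s=go(T,c+[0,0,.12],hold=True,dopen=0,n=3)
s=go(T,c+[0,0,.062],hold=True,dopen=0,start=s,n=3)
```

```text
rows 3 min 1 shift/row [-0.0027, -0.0031, -0.0516] turn/row [-0.0009, 0.0019, -0.0001] | clear (0.073, 'ster', 'body', 3) speedfrac 0.14 margin 33 qend [7.0, 17.0, -26.0, -74.0, -52.0, 29.0]
rows 3 min 1.3 shift/row [0.0, 0.0, -0.0773] turn/row [0.0, 0.0, 0.0] | clear (0.04, 'bench', 'finger', 3) speedfrac 0.29 margin 32 qend [4.0, 24.0, -27.0, -79.0, -52.0, 41.0]
```

Call:
send_rows(commands=[[1, [-0.003, -0.003, -0.05], [-0.001, 0.002, 0]], [1, [-0.003, -0.003, -0.05], [-0.001, 0.002, 0]], [1, [-0.003, -0.003, -0.05], [-0.001, 0.002, 0]], [1, [0, 0, -0.07], [0, 0, 0]], [1, [0, 0, -0.07], [0, 0, 0]], [1, [0, 0, -0.05], [0, 0, 0]], [1, [0, 0, 0], [0, 0, 0]]])

```text
clock: 17.25
tool_pos: [0.4734, 0.2889, 0.0545]
orientation: [126.0, -0.4, 165.0]
force: [0.5, -0.4, -1.4]
opening: 0.0662
```

Run:
```python
from p6 import *
from h import cloud
from plant import snapshot
import cv2
T=tr(75);c=TRAY+OFF
s=go(T,c+[0,0,.0493],dopen=0,n=4)
sn=snapshot("side");w=cloud(sn)
cv2.imwrite("pics/t1.png",cv2.resize(sn["color"][200:350,150:350],None,fx=4,fy=4,interpolation=2))
```

```text
rows 4 min 1 shift/row [0.0005, 0.0019, -0.0161] turn/row [0.0004, -0.0003, -0.0] | clear (0.027, 'bench', 'finger', 4) speedfrac 0.09 margin 31 qend [4.0, 26.0, -27.0, -80.0, -52.0, 43.0]
```

View pics/t1.png

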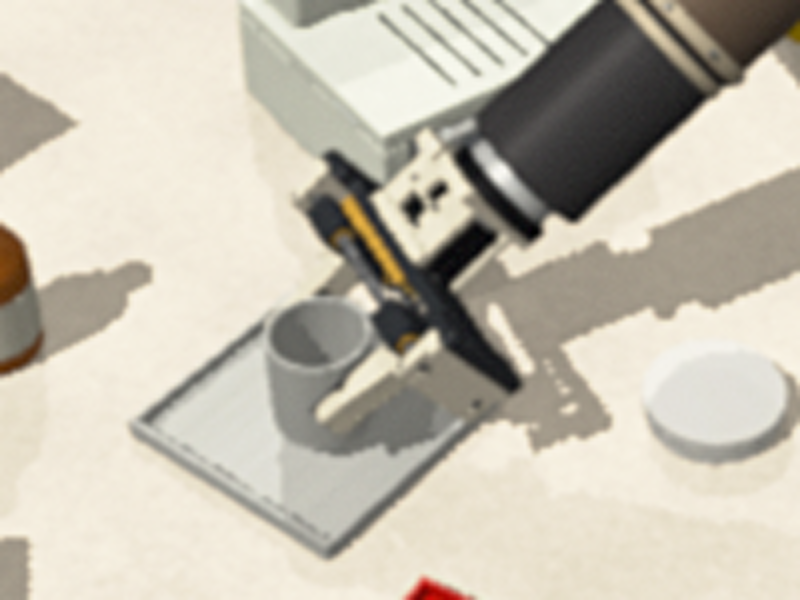

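The cup at about (318,375) hangs upright just above the tray floor, well inside the rim.

Call:
send_rows(commands=[[1, [0, 0.002, -0.016], [0.0004, -0.0003, 0]], [1, [0, 0.002, -0.016], [0.0004, -0.0003, 0]], [1, [0, 0.002, -0.016], [0.0004, -0.0003, 0]]])

```text
clock: 17.6
tool_pos: [0.4747, 0.2908, 0.0454]
orientation: [125.4, 0.1, 165.1]
force: [0.6, -0.2, -2.2]
opening: 0.0667
```

Call:
send_rows(commands=[[1, [0, 0, -0.008], [0, 0, 0]], [1, [0, 0, 0], [0, 0, 0]]])

```text
clock: 17.8
tool_pos: [0.4747, 0.2907, 0.043]
orientation: [125.4, 0.1, 165.1]
force: [0.0, -0.7, -2.0]
opening: 0.0663
```

Call:
send_rows(commands=[[1, [0, 0, -0.01], [0, 0, 0]], [1, [0, 0, -0.005], [0, 0, 0]]])

```text
clock: 18.0
tool_pos: [0.4749, 0.2907, 0.0394]
orientation: [125.4, 0.2, 165.1]
force: [-0.5, 0.3, -1.2]
opening: 0.0663
```

Call:
send_rows(commands=[[1, [0, 0, -0.004], [0, 0, 0]], [1, [0, 0, 0], [0, 0, 0]]])

```text
clock: 18.2
tool_pos: [0.4751, 0.2908, 0.0386]
orientation: [125.3, 0.2, 165.1]
force: [0.0, 0.8, -0.6]
opening: 0.0664
```

Call:
send_rows(commands=[[1, [0, 0, -0.004], [0, 0, 0]], [1, [0, 0, 0], [0, 0, 0]]])

```text
clock: 18.4
tool_pos: [0.4753, 0.291, 0.0387]
orientation: [125.2, 0.2, 165.1]
force: [0.2, -0.5, -1.6]
opening: 0.0661
```

Call:
send_rows(commands=[[1, [0, 0, -0.004], [0, 0, 0]], [1, [0, 0, 0], [0, 0, 0]]])

```text
clock: 18.6
tool_pos: [0.4756, 0.2913, 0.0387]
orientation: [125.1, 0.3, 165.1]
force: [-0.1, 0.2, -0.8]
opening: 0.0658
```

The height stays at 38.7 mm despite two more downward steps, which matches the expected contact height. I'll release slowly.

Call:
send_rows(commands=[[0.2, [0, 0, 0], [0, 0, 0]], [0.1, [0, 0, 0], [0, 0, 0]], [0, [0, 0, 0], [0, 0, 0]], [0, [0, 0, 0], [0, 0, 0]], [0, [0, 0, 0], [0, 0, 0]], [0, [0, 0, 0], [0, 0, 0]]])

```text
clock: 19.2
tool_pos: [0.4757, 0.2915, 0.0382]
orientation: [125.2, 0.3, 165.1]
force: [1.4, 0.6, -0.6]
opening: 0.0874
```

Run:
```python
from p6 import *
from plant import snapshot
import cv2
o,T0,p0,q0=cur();print(o['force'],o['opening'],p0,T0[:,2])
s=go(T0,p0-G0*T0[:,2]-.10*T0[:,2],dopen=0,n=6)
s=go(T0,p0-G0*T0[:,2]-.10*T0[:,2]+[0,0,.12],dopen=0,start=s)
sn=snapshot("side")
cv2.imwrite("pics/t2.png",cv2.resize(sn["color"][200:350,150:350],None,fx=4,fy=4,interpolation=2))
```

```text
[ 1.39319644  0.63863894 -0.57576603] 0.08741408977880136 [0.47567464 0.29150223 0.03824794] [ 0.2125248   0.78933815 -0.57600217]
rows 6 min 2.2 shift/row [-0.0142, -0.0526, 0.0384] turn/row [0.0, 0.0, 0.0] | clear (0.037, 'bench', 'finger', 1) speedfrac 0.15 margin 30 qend [-3.0, 18.0, -28.0, -71.0, -58.0, 37.0]
rows 3 min 2.7 shift/row [0.0, 0.0, 0.16] turn/row [0.0, 0.0, 0.0] | clear (0.078, 'ster', 'body', 1) speedfrac 0.56 margin 35 qend [0.0, 4.0, -24.0, -63.0, -63.0, 16.0]
```

View pics/t2.png

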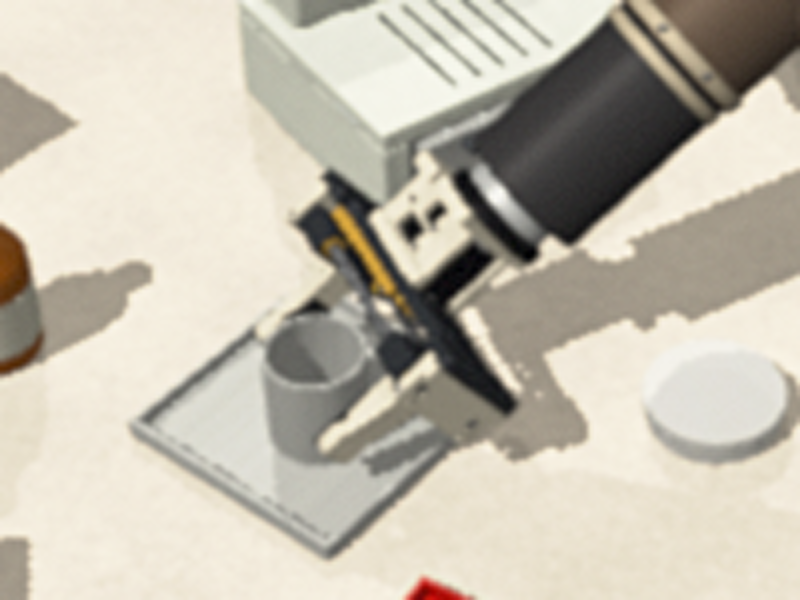

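The fingers are open on both sides of the cup, which stands upright at about (312,390). I'll withdraw along the tool axis.

Call:
send_rows(commands=[[0, [-0.007, -0.026, 0.019], [0, 0, 0]], [0, [-0.014, -0.052, 0.038], [0, 0, 0]], [0, [-0.014, -0.052, 0.038], [0, 0, 0]], [0, [-0.014, -0.052, 0.038], [0, 0, 0]], [0, [-0.014, -0.052, 0.038], [0, 0, 0]], [0, [-0.014, -0.052, 0.04], [0, 0, 0]], [0, [-0.014, -0.052, 0.08], [0, 0, 0]], [0, [0, -0.02, 0.16], [0, 0, 0]], [0, [0, 0, 0.16], [0, 0, 0]], [0, [0, 0, 0.16], [0, 0, 0]], [0, [0, 0, 0], [0, 0, 0]]])

```text
clock: 20.35
tool_pos: [0.4481, 0.188, 0.2439]
orientation: [125.5, 0.4, 164.8]
force: [0.3, -0.6, -0.1]
opening: 0.0875
```

```bash
python3 lip.py
python3 - <<'E'
from p6 import *
from h import cloud
from plant import snapshot
import cv2
o,T0,p0,q0=cur();print(o['clock'],o['force'],p0)
sn=snapshot("top");np.savez("top3.npz",**sn);w=cloud(sn).reshape(-1,3)
k=w[(np.hypot(*(w[:,:2]-(TRAY+OFF)[:2]).T)<.07)&(w[:,2]>.066)&(w[:,2]<.09)]
print(len(k),cv2.minAreaRect(k[:,:2].astype(np.float32)),np.percentile(k[:,2],[5,50,95]))
# plane fit of rim
A=np.c_[k[:,:2],np.ones(len(k))];print('rim plane',np.linalg.lstsq(A,k[:,2],rcond=None)[0])
for n,c,z0,z1 in (("beaker",(.6735,-.437),.075,.1),("bottle",(.672,.392),.08,.14),("timer",(.5115,.5275),.022,.035)):
    k=w[(np.hypot(*(w[:,:2]-c).T)<.07)&(w[:,2]>z0)&(w[:,2]<z1)];print(n,len(k),cv2.minAreaRect(k[:,:2].astype(np.float32)) if len(k) else '')
s2=snapshot("side")
cv2.imwrite("pics/f1.png",sn["color"]);cv2.imwrite("pics/f2.png",s2["color"])
E
```

```text
0.02 7 [-0.0094 -0.0093 -0.0046]
0.035 21 [-0.0094 -0.0078 -0.007 ]
0.05 27 [-0.0102 -0.0085 -0.0076]
0.065 38 [-0.0107 -0.0093 -0.007 ]
20.4 [-0.59052896 -0.15801721 -0.17381038] [0.44710619 0.18814852 0.24164613]
115 ((0.4706141948699951, 0.2776987552642822), (0.06517533212900162, 0.06420069187879562), 45.5916748046875) [0.06704751 0.07311258 0.07906414]
rim plane [-0.00999814  0.016836    0.07323134]
beaker 245 ((0.6737627983093262, -0.4371994435787201), (0.08531561493873596, 0.08581650257110596), 63.91455078125)
bottle 425 ((0.6726024150848389, 0.391823947429657), (0.05724033713340759, 0.059203241020441055), 46.27568817138672)
timer 482 ((0.5116169452667236, 0.5277740359306335), (0.06767584383487701, 0.05992276221513748), 59.02490997314453)
```

View pics/f1.png

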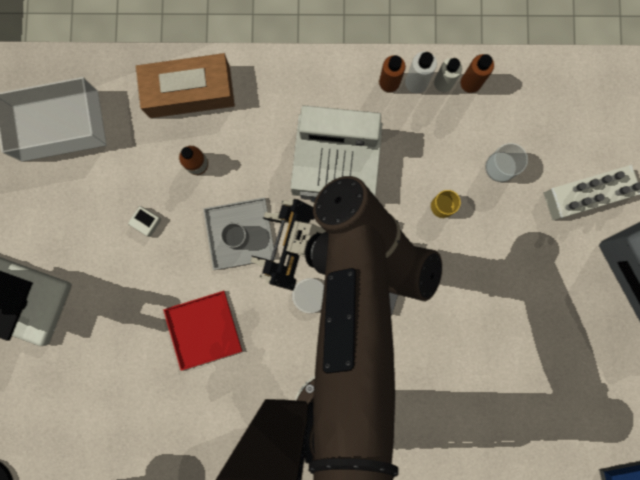

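View pics/f2.png

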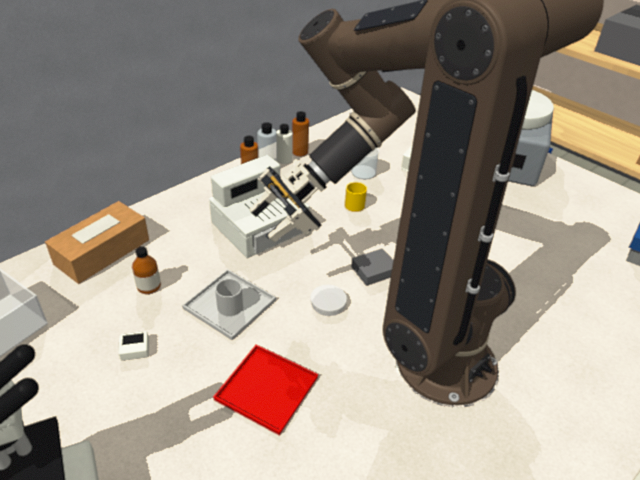

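The cup stands in the tray at (233,236) in the top view, with the bystanders unmoved. I'll move the arm aside and check the lip from the top camera.

Call:
send_rows(commands=[[0, [-0.05, -0.15, 0.1], [0, 0, 0]], [0, [-0.05, -0.18, 0.1], [0, 0, 0]], [0, [-0.05, -0.18, 0.1], [0, 0, 0]], [0, [-0.05, -0.18, 0], [0, 0, 0]], [0, [-0.05, -0.18, 0], [0, 0, 0]], [0, [0, -0.18, 0], [0, 0, 0]], [0, [0, -0.18, 0], [0, 0, 0]], [0, [0, -0.18, 0], [0, 0, 0]], [0, [0, 0, 0], [0, 0, 0]]])

```text
clock: 21.4
tool_pos: [0.3729, -0.1733, 0.303]
orientation: [125.1, -1.7, 164.8]
force: [0.0, 0.3, -0.5]
opening: 0.0878
```

```bash
python3 - <<'E'
from p6 import *
from h import cloud
from plant import snapshot
import cv2
sn=snapshot("top");w=cloud(sn).reshape(-1,3)
L=np.c_[(w-SF)@SX,(w-SF)@SY,w[:,2]]
k=L[(abs(L[:,1])<.05)&(L[:,0]>-.06)&(L[:,0]<.01)&(L[:,2]>.055)&(L[:,2]<.08)];print(len(k),np.sort(k[:,0])[:8].round(4))
cv2.imwrite("pics/f3.png",cv2.resize(sn["color"][100:250,270:470],None,fx=4,fy=4,interpolation=2))
E
python3 lip.py
```

```text
373 [-0.0237 -0.0235 -0.0233 -0.0233 -0.0232 -0.0231 -0.0231 -0.0231]
0.02 22 [-0.0107 -0.0085 -0.0078]
0.035 28 [-0.0098 -0.008  -0.007 ]
0.05 29 [-0.0097 -0.0082 -0.0064]
0.065 32 [-0.0109 -0.0085 -0.0065]
```

View pics/f3.png

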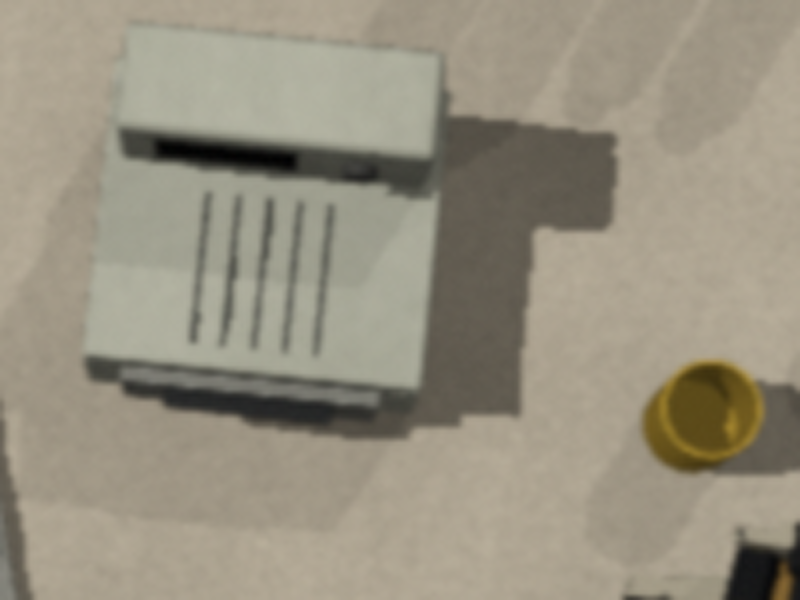

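The lip's foremost edge is 23.7 mm before the machine's front face, against 24 mm when home. The drawer at (250,395) is shut flush, nothing lies on the bench around it, and the robot touches nothing. Handing in.

```bash
python3 -c "
from plant import order,sensors
print(order.close_job(), sensors.get_obs()['clock'])"
```

```text
the job is handed in; nothing more can be done
the job is handed in; nothing more can be done
```

The job is done and handed in at about 21.5 s. I poured the balls into the drawer and pushed it shut with the cup still in the gripper. Then I stood the empty cup in the steel tray and moved the arm clear.

Last checks:
- **Balls:** all six were visible in the drawer before I closed it, and none were on the bench afterwards.
- **Drawer:** its lip measured 23.7 mm before the machine's front, against 24 mm when fully home. The push read about 21 N along x and 20 N upward at the stop. I did not find out where the upward part came from.
- **Cup:** it stands at about (0.471, 0.278) in the tray, well inside the rim. A plane fitted to its rim showed about 1° of tilt, within depth noise. The force sensor gave no clear touchdown reading, so I judged contact by the gripper no longer descending, at 38.7 mm against an expected 38.5 mm.
- **Beaker, bottle and timer:** all within 1 mm of their first measured positions.

No check failed.

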